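# Top up the sloping spring magazine with a brush back, then set the heat

## Robot

A 6-joint arm with a two-finger parallel gripper is mounted at the origin on a cart in front of the work surface, level with it; the furniture and walls round the work are solid. World frame = base frame: x ahead of the robot, y to its left, z up, the work surface at z = 0. Lengths are in mm, angles in rad, forces in N, time in s.
With the tool pointing down it reaches from about 225 to 725 mm from the base axis. Payload 3.1 kg.
Tool frame: the origin (TCP) lies between the finger pads; the fingertips stand 14 mm ahead of it and the grasp point (between the pads) lies 5 mm behind it (ctrl.tip_extent is the distance from the TCP to the fingertips, in mm); z points along the fingers, y is the direction in which the jaws open and shut (so a half turn about z gives the same grasp; the last joint's range is limited). The gripper opens to 85 mm and grips with 20 to 120 N. Pads are 22 mm wide; open, the fingers measure 114 mm over their backs; the gripper's body (76 mm by 85 mm) begins 54 mm behind the grasp point. The pads swing forward as they close: fully open they stand 13 mm farther back than shut.
Start: joints at [-1.237, 0.048, 0.099, 1.622, 0, 1.443], TCP at [233.904, -470.007, 223.012] pointing down, gripper open.
Joint ranges: [-2.91, 2.91], [-0.99, 1.94], [-1.21, 1.42], [-2.12, 2.29], [-1.49, 1.47], [-3.14, 3.14]. Speed limits (rad/s): [2.79, 2.79, 3.14, 3.14, 3.14, 3.14].

## Interface

Orientations are given as a unit quaternion [w, x, y, z].
In Python, from cell import ctrl, snapshot gives the robot as it stands.
- The arm moves only by the tool arm_command, never from a script. Its arguments are lists of equal length, an entry for each row: "jaw": the finger opening in cm, from 0 to 8.54; "xyz": the shift along the tool's x, y, z in cm, a list of three; "twist": the turn about the tool's z in degrees. In form: {"jaw": [jaw, ...], "xyz": [[tx, ty, tz], ...], "twist": [twist, ...]}. A call has 1 to 8 rows; each row shifts and turns the pose as measured when the row begins, along the tool's axes as they then stand; what a row does not reach is not made up. A row lasts 1/12 s, in which the tool goes at most 41.7 mm and 7.16 degrees, less where a joint would pass 70% of its speed; a pose out of reach is approached as far as the arm can. A call is refused whole if a number of a shift passes 4.17 or a number of a turn 7.16, either way. A call with a gripper value outside its range is refused whole. The fingers move at their own pace and stop on an object; the grip force is fixed at half the most. Time passes only in rows, so rows that do not move let the fingers close. It gives the time, the measured TCP pose, the force and the opening at its end, in the units of the state.
- ctrl.state(): the state, without advancing time (a new reading comes with each control period).
- snapshot(name): name is "scene" or "top" or "wrist"; returns a dict with "img" (480x640x3 uint8, blue, green, red), "camera_matrix" (3x3 intrinsics, pixels), "R" (3x3) and "t" (3): a world point X has camera coordinates R X + t. Camera axes: x right, y down, z forward; pixel columns grow to the right and rows downward; lengths in mm; the calibration is good to about 2 mm. The wrist camera is an equidistant fisheye: a pixel r from the principal point sees the ray r / f radians off the axis. A picture is of the moment at which its call begins. There is no depth.
- ctrl.hand_in(): hands the job in, once; it reports no verdict.
The state is a dict: "time_s": time; "qpos": joint angles; "joint_velocities": joint speeds; "joint_efforts": joint torques, N m; "ee_pos": TCP position; "tcp_rot": TCP orientation; "contact_force": force on the tool from outside, world axes, zero at the start; "torque": the same for the moment, N m; "width": finger opening in mm.
Only numpy, scipy, OpenCV 4.12 (cv2) and the standard library are available. Lean on these libraries where they do the work, as an engineer would, in place of code of your own. Each camera call takes 0.05 s, during which the arm holds its last target.

## Task

Top up the branding unit while it is cold: lay the loose beech brush back on the stack in the sloping magazine, press it down against the spring and slide it down the slope under the two lips until it is fully home on the stop, so that the lips hold it when you let go. Only then turn the heat dial clockwise until its white line points at the brass tab on the rim of the scale. Do not knock the other things on the bench about.

Things in the scene. Friction and masses are not known exactly. Their poses are not given: they have to be found in the camera images.
- fresh_back_center (a point): Centre (half-way up) of the loose beech brush back: a flat pale wooden blank 120 x 44 x 14 mm with 10 mm rounded corners, about 60 g, lying flat on the bench to the left of the grey branding unit. x is its length, y its width, z its thickness. Either end and either face may lead. Two like it are already in the magazine.
- top_seat (a point): Where the centre of the topmost blank lies when fully home in the magazine, 108 mm over the bench. Its frame is tilted with the magazine: x points up the slope, away from the robot, 30 degrees above level; y is level, across the magazine; z is the stack's axis, square to the blanks, leaning 30 degrees from vertical back toward the robot. All numbers called 'seat' are mm in this frame.
- lip_edge (a point): Middle of the opening under the two steel lips at the low end (seat -33, 0, 7). The lips run from seat x -60 to -33, undersides at seat z 7, tops at 12, reaching inward to y = 14 and -14; a bent-up lead-in goes on to x -24. Side walls below them are 48 apart inside and flare to about 58 apart at x -25. Above x -24 the stack is open on top and on both sides down to seat z -34, room for fingers.
- load_start (a point): Where the blank's centre should be at the start of the slide: seat (40, 0, -4), its low end just above the lips, pressed 4 mm lower than its place (about 18 mm below first touch on the stack; the spring then pushes with about 8 N). From there it slides along seat -x to seat x 0, where its end meets the stop wall at seat x -60; let go, and the spring lifts it 4 mm against the lips.
- machine: The grey branding unit, fixed to the bench, about 240 mm deep; origin on the bench under top_seat, x straight away from its front. The heating head stands over the slope from seat x 136 upward and up to seat z 78 (280 mm over the bench): go round it; a table at seat z -8 begins at seat x 122; a pusher cylinder sticks out of the stop wall to seat x -103. Control box on its right.
- follower (a joint): Slide of the spring follower under the stack, in m: 0 with two blanks in the magazine, 0.014 with three, grows as the stack is pressed down, stops at 0.024. The spring pushes up with about 6 N at 0 and 1.1 N more for every 10 mm.
- loaded_upper_center (a point): Centre of the upper of the two blanks already in the magazine, same shape and axes as the loose one. It starts at the seat, against the lips, and ends at seat z -14, below the new one.
- loaded_lower_center (a point): Centre of the lower of the two blanks already in the magazine: at seat z -14 at the start, at seat z -28 when the third is in.
- heat_dial (a joint): Angle of the heat dial in rad: 0 is off (a stop); grows as the dial is turned clockwise as seen by someone facing its panel, that is about the -z axis of dial_grip. It stays where it is left and takes about 0.05 N m to turn.
- tab_ring (a joint): Angle of the brass tab on the rim of the scale in rad, measured as the dial's angle is: the dial is right when heat_dial reads the same as this. The tab sits tight (2 N m) and is not to be moved.
- dial_grip (a point): On the dial's axis at the height to grip, 26 mm above the sloping panel: black round skirt 60 mm across, 6 mm thick, and on it an upright bar grip 14 mm wide, 56 long, up to 32 mm above the panel, white line at its pointing end. z is the axis, out of the panel, parallel to top_seat's z; y runs along the bar to the pointing end, x across it (both turn with the dial). Off: y points left.
- heat_tab (a point): The brass tab on the rim of the dial's scale, 7 x 12 x 4 mm, 37 mm from the dial's axis; its y axis points from the dial's axis outward through the tab.
- dial_pointer (a point): Top of the pointing end of the dial's bar, at the white line, 28 mm from the axis.
- felt_brush: Finished felt brush, 130 x 41 x 36 mm, lying behind the loose blank; bystander. Origin at the centre of its underside.
- eyelet_jar: Glass jar with an orange lid, 64 mm across, 72 mm high, at the left; bystander. Origin at the centre of its underside.
- pin_tin: Round blue tin, 62 mm across, 27 mm high, between the loose blank and the robot; bystander. Origin at the centre of its underside.
- clip_clamp: Small binding clamp, 83 x 22 x 28 mm, right of the heating head; bystander. Origin at the centre of its underside.
- cream_spool: Spool of cream thread, 33 mm across, 58 mm high, standing behind the control box; bystander. Origin at the centre of its underside.
- fresh_back: The loose brush back as a whole; its origin is fresh_back_center.

How it is judged (in metres and radians):
On the way:
1. the loose brush back is fully home under the lips, let go, with the heat dial still off (under 0.4 rad) (x of fresh_back_center in the frame of top_seat between -0.004 and 0.005 m and y of fresh_back_center in the frame of top_seat between -0.004 and 0.004 m and z of fresh_back_center in the frame of top_seat between -0.0035 and 0.0035 m and angle between the z axis of fresh_back_center and the z axis of top_seat, either way round below 0.07 rad and angle between the x axis of fresh_back_center and the x axis of top_seat, either way round below 0.07 rad and value of joint follower between 0.011 and 0.0175 m and x of loaded_upper_center in the frame of top_seat between -0.004 and 0.006 m and z of loaded_upper_center in the frame of top_seat between -0.0175 and -0.0105 m and x of loaded_lower_center in the frame of top_seat between -0.004 and 0.006 m and z of loaded_lower_center in the frame of top_seat between -0.0315 and -0.0245 m and value of joint heat_dial below 0.4 rad and contact force between the fingers and fresh_back below 0.3 N), for 0.3 s.
At the end, for the whole second after the job is handed in: The third brush back is home under the lips (within 4 to 5 mm along the slope, 4 mm across, 3.5 mm along the stack, 0.07 rad), the two older ones flat beneath it (6 mm, 3.5 mm), follower at 0.011 to 0.0175 m, at rest; the dial points within 0.1 rad of the brass tab (x of fresh_back_center in the frame of top_seat between -0.004 and 0.005 m and y of fresh_back_center in the frame of top_seat between -0.004 and 0.004 m and z of fresh_back_center in the frame of top_seat between -0.0035 and 0.0035 m and angle between the z axis of fresh_back_center and the z axis of top_seat, either way round below 0.07 rad and angle between the x axis of fresh_back_center and the x axis of top_seat, either way round below 0.07 rad and value of joint follower between 0.011 and 0.0175 m and x of loaded_upper_center in the frame of top_seat between -0.004 and 0.006 m and z of loaded_upper_center in the frame of top_seat between -0.0175 and -0.0105 m and x of loaded_lower_center in the frame of top_seat between -0.004 and 0.006 m and z of loaded_lower_center in the frame of top_seat between -0.0315 and -0.0245 m and angle between the y axis of dial_grip and the y axis of heat_tab, either way round below 0.1 rad and value of joint heat_dial below 2 rad and linear speed of fresh_back below 0.02 m/s); the robot touches nothing.
It fails at once if a bystander (brush, jar, tin, clamp or spool) is moved by more than 25 mm (distance of any of felt_brush, eyelet_jar, pin_tin, clip_clamp, cream_spool from where it was at the start of the episode above 0.025 m).
It also fails if it takes over 56 s, if anything falls off the work surface, if the arm or the gripper's body presses on something with over 40 N, if the wrist force passes 120 N, or if a joint passes its speed limit or range.

## Working session

There is one attempt and no reset: what is moved stays moved. The work goes in short steps, Python scripts to look and compute and a tool call to move; the robot and the scene stay as the last step left them, time stands still between calls to the robot, and variables do not carry over. Pictures are saved under pics/ and viewed, and the job is handed in when it is done.

Besides the shell and the picture viewer there is one more tool, called after "Request:" as name([rows], argument=value, ...), one row to a line, values as JSON. arm_command: Moves the arm, as the interface text tells. Its arguments: {"type":"object","properties":{"jaw":{"type":"array","items":{"type":"number"}},"xyz":{"type":"array","items":{"type":"array","items":{"type":"number"}}},"twist":{"type":"array","items":{"type":"number"}}},"required":["jaw","xyz","twist"]}

```bash
mkdir -p pics; ls; cat > h.py <<'E'
import numpy as np,cv2
from cell import ctrl,snapshot
from scipy.spatial.transform import Rotation as R
def rot(q): return R.from_quat([q[1],q[2],q[3],q[0]])
E
python3 - <<'E'
from h import *
import pickle
print(ctrl.state())
for n in ["scene","top","wrist"]:
    s=snapshot(n); cv2.imwrite(f"pics/{n}0.png",s["img"]); pickle.dump(s,open(f"pics/{n}0.pkl","wb"))
    print(n,s["camera_matrix"],s["R"],s["t"])
E
```

```text
pics
{'time_s': 0.0, 'qpos': array([-1.23679672e+00,  4.87727476e-02,  9.75167244e-02,  1.62197557e+00,
       -2.49036303e-05,  1.44299848e+00]), 'joint_velocities': array([-0.00147173, -0.00128117, -0.00027972, -0.00063189, -0.00052071,
       -0.00066254]), 'joint_efforts': array([ 5.13933282e-04, -3.38785529e+01,  3.20013714e+01,  2.03123584e-02,
       -1.26060290e-04, -4.68998707e-07]), 'ee_pos': array([ 233.68526802, -469.39661914,  221.76507123]), 'tcp_rot': array([-1.20988776e-03,  9.73460387e-01,  2.28852337e-01, -1.37702650e-04]), 'contact_force': array([-0.50784994, -0.8169001 ,  0.51088377]), 'torque': array([0.00412199, 0.01218569, 0.02135571]), 'width': 85.25453940441362}
scene [[435.94599582   0.         319.29600178]
 [  0.         435.94599582 245.6139259 ]
 [  0.           0.           1.        ]] [[-0.89007719 -0.45578112 -0.00511536]
 [-0.22572339  0.45050075 -0.86376966]
 [ 0.39599438 -0.76766702 -0.5038609 ]] [591.6047386  141.48366041 797.10376847]
top [[527.67536485   0.         321.54430957]
 [  0.         527.67536485 243.86128154]
 [  0.           0.           1.        ]] [[-0.00470918 -0.99994904 -0.00893001]
 [-0.99575446  0.00551    -0.09188416]
 [ 0.09192868  0.0084594  -0.99572966]] [ 176.90198169  562.38399429 1010.13784812]
wrist [[371.64829954   0.         320.85144922]
 [  0.         371.64829954 242.48926315]
 [  0.           0.           1.        ]] [[ 0.44539627 -0.89533132 -0.00199929]
 [-0.85645595 -0.42670587  0.29052593]
 [-0.26097007 -0.12768686 -0.95686503]] [-523.45960067  -38.17635754  378.56701342]
```

View pics/scene0.png

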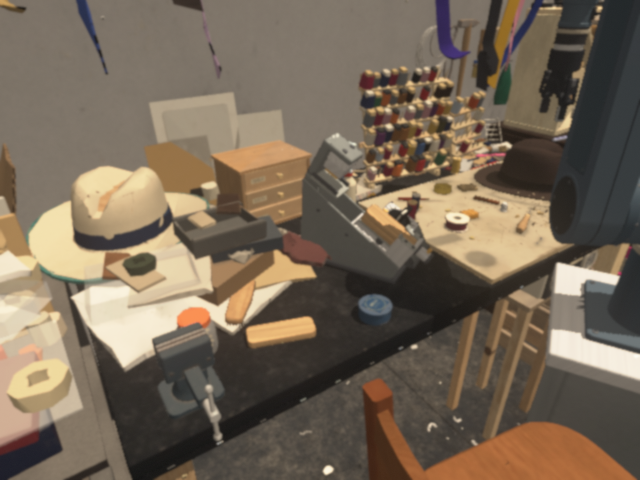

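View pics/top0.png

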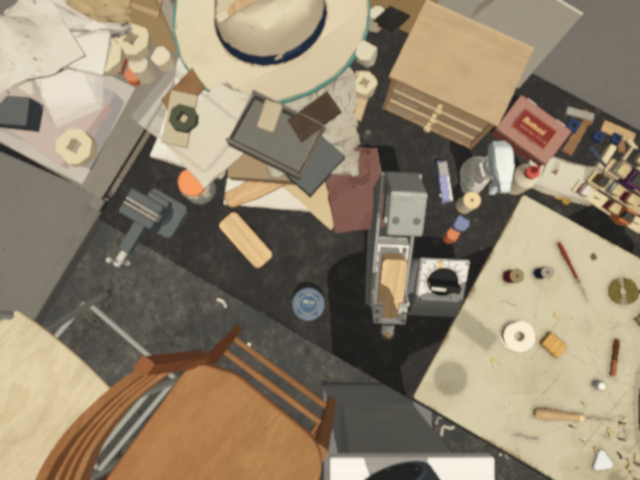

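View pics/wrist0.png

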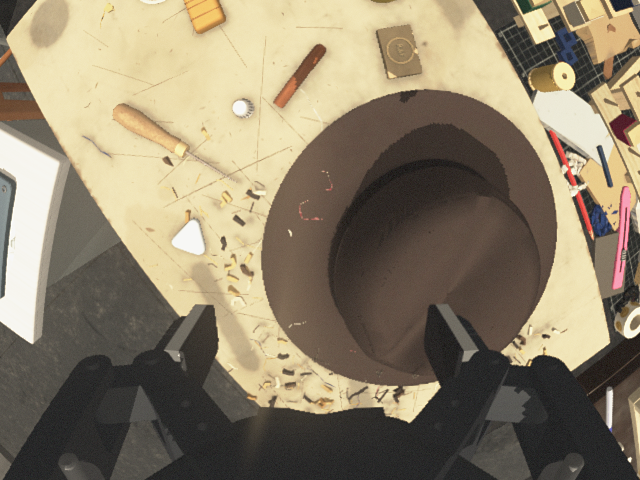

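```bash
python3 - <<'E'
from h import *
import pickle
s=pickle.load(open("pics/top0.pkl","rb"))
im=s["img"]
cv2.imwrite("pics/c1.png",cv2.resize(im[160:350,340:500],None,fx=4,fy=3.15*4/3.15*0.78,interpolation=cv2.INTER_CUBIC)[:600])
cv2.imwrite("pics/c1.png",cv2.resize(im[165:345,345,None] if 0 else im[165:345,350:490],None,fx=3.3,fy=3.3,interpolation=cv2.INTER_CUBIC))
cv2.imwrite("pics/c2.png",cv2.resize(im[160:340,170:350],None,fx=3.3,fy=3.3,interpolation=cv2.INTER_CUBIC))
sc=pickle.load(open("pics/scene0.pkl","rb"))["img"]
cv2.imwrite("pics/c3.png",cv2.resize(sc[120:290,290:450],None,fx=3.5,fy=3.5,interpolation=cv2.INTER_CUBIC))
w=pickle.load(open("pics/wrist0.pkl","rb"))
st=ctrl.state();T=rot(st["tcp_rot"])
c=-w["R"].T@w["t"]; print("cam in tool",T.inv().apply(c-st["ee_pos"])); print("cam axes in tool (rows)",(w["R"]@T.as_matrix()).round(3))
print("tool axes world",T.as_matrix().round(3))
for n in("top","scene"):
    s=pickle.load(open(f"pics/{n}0.pkl","rb"));print(n,-s["R"].T@s["t"])
E
```

```text
cam in tool [  73.3374774    -0.56478883 -150.18648102]
cam axes in tool (rows) [[-0.     1.     0.   ]
 [-0.957 -0.    -0.291]
 [-0.291 -0.     0.957]]
tool axes world [[ 0.895  0.446 -0.001]
 [ 0.446 -0.895  0.002]
 [ 0.    -0.002 -1.   ]]
top [ 467.96879725  165.24907497 1059.07813139]
scene [242.86144508 817.81404675 526.86498654]
```

View pics/c1.png

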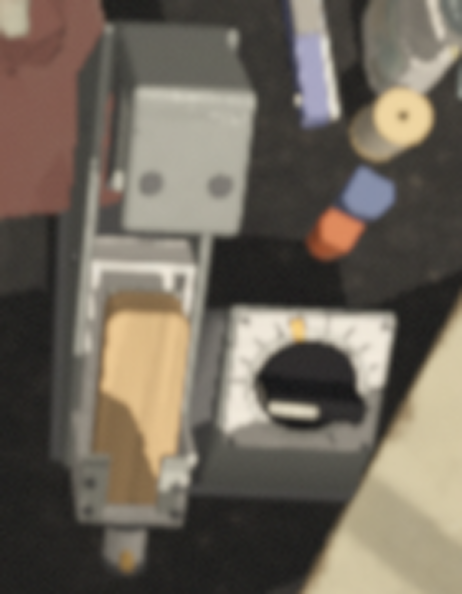

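View pics/c2.png

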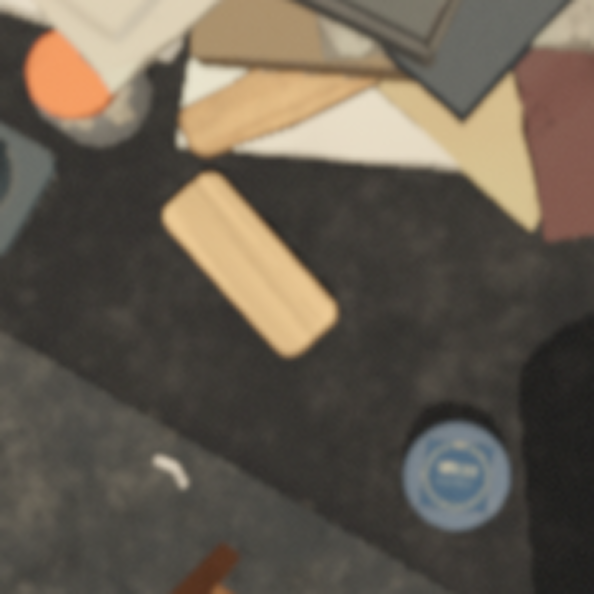

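View pics/c3.png

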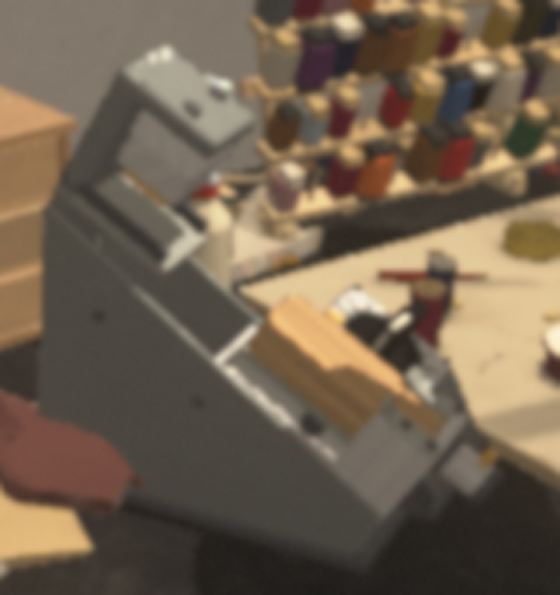

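```bash
cat >> h.py <<'E'
def ray(s,uv,fish=False):
    K=s["camera_matrix"];uv=np.atleast_2d(uv).astype(float)
    x=(uv[:,0]-K[0,2])/K[0,0];y=(uv[:,1]-K[1,2])/K[1,1]
    if fish:
        r=np.hypot(x,y);k=np.where(r>1e-9,np.sin(r)/np.maximum(r,1e-9),1);d=np.c_[x*k,y*k,np.cos(r)]
    else: d=np.c_[x,y,np.ones_like(x)]
    return -s["R"].T@s["t"], d@s["R"]
def onz(s,uv,z,fish=False):
    c,d=ray(s,uv,fish); return c+d*((z-c[2])/d[:,2])[:,None]
def proj(s,X,fish=False):
    p=np.atleast_2d(X)@s["R"].T+s["t"];K=s["camera_matrix"]
    if fish:
        rh=np.hypot(p[:,0],p[:,1]);th=np.arctan2(rh,p[:,2]);u=p[:,0]/rh*th;v=p[:,1]/rh*th
    else: u=p[:,0]/p[:,2];v=p[:,1]/p[:,2]
    return np.c_[u*K[0,0]+K[0,2],v*K[1,1]+K[1,2]]
E
python3 - <<'E'
from h import *
import pickle
s=pickle.load(open("pics/top0.pkl","rb"))
im=s["img"]; hsv=cv2.cvtColor(im,cv2.COLOR_BGR2HSV)
m=cv2.inRange(hsv,(8,50,120),(30,200,255))
def big(x0,y0,x1,y1,m):
    q=np.zeros_like(m);q[y0:y1,x0:x1]=m[y0:y1,x0:x1]
    c=max(cv2.findContours(q,cv2.RETR_EXTERNAL,cv2.CHAIN_APPROX_NONE)[0],key=cv2.contourArea)
    return c[:,0,:]
c=big(212,208,280,275,m)
P=onz(s,c,14)[:,:2].astype(np.float32)
r=cv2.minAreaRect(P);print("blank",r,len(c))
b=cv2.boxPoints(r);print(b)
# jar lid, tin
for n,lo,hi,box,z in [("tin",(95,60,60),(125,255,255),(285,280,335,325),27),("lid",(3,150,150),(15,255,255),(170,160,220,210),72)]:
    c=big(*box,cv2.inRange(hsv,lo,hi)); print(n,cv2.minEnclosingCircle(onz(s,c,z)[:,:2].astype(np.float32)))
c=big(365,240,420,325,m); print(onz(s,c,108)[:,:2].min(0),onz(s,c,108)[:,:2].max(0))
print("brush corner (px 232,201)",onz(s,[[228,203],[232,190]],30))
E
```

```text
blank ((573.7479858398438, 326.2734680175781), (123.39408111572266, 46.930686950683594), 41.91598892211914) 122
[[512.16187 302.51852]
 [543.5134  267.59622]
 [635.3341  350.0284 ]
 [603.98254 384.9507 ]]
tin ((444.0511169433594, 201.8885498046875), 15.095198631286621)
lid ((679.7010498046875, 420.7107238769531), 26.734994888305664)
[422.16189912  19.47133902] [538.58295381  74.5147047 ]
brush corner (px 232,201) [[645.07631442 358.44263844  30.        ]
 [671.067759   350.81102206  30.        ]]
```

```bash
cat > plan.py <<'E'
import sys
from h import *
def plan(tx,ty,tz,az,n,jaw,start=None):
    s=ctrl.state();p=s["ee_pos"];M=rot(s["tcp_rot"]).as_matrix();a=np.degrees(np.arctan2(M[1,0],M[0,0]))
    d=np.array([tx,ty,tz])-p; da=(az-a); da=(da+180)%360-180 if abs(da)>400 else da
    print("t",round(s["time_s"],2),"pos",p.round(1),"az",round(a,1),"F",s["contact_force"].round(1),"w",round(s["width"],1),"d",d.round(1),"da",round(da,1))
    rows=[];
    for i in range(n):
        b=np.radians(a+da*i/n);w=d/n/10
        rows.append([round(float(w[0]*np.cos(b)+w[1]*np.sin(b)),2),round(float(w[0]*np.sin(b)-w[1]*np.cos(b)),2),round(float(-w[2]),2)])
    for k in range(0,n,8): print(rows[k:k+8],"twist",round(-da/n,2),"x",len(rows[k:k+8]))
if __name__=="__main__":
    v=[float(x) for x in sys.argv[1:7]];plan(v[0],v[1],v[2],v[3],int(v[4]),v[5])
E
python3 plan.py 360 -180 340 110 12 8.5
```

```text
t 0.15 pos [ 233.8 -469.5  222.1] az 26.5 F [0.4 0.2 0.4] w 85.6 d [126.2 289.5 117.9] da 83.5
[[2.02, -1.69, -0.98], [2.21, -1.43, -0.98], [2.36, -1.16, -0.98], [2.49, -0.86, -0.98], [2.57, -0.55, -0.98], [2.62, -0.24, -0.98], [2.63, 0.08, -0.98], [2.6, 0.4, -0.98]] twist -6.96 x 8
[[2.53, 0.71, -0.98], [2.43, 1.01, -0.98], [2.29, 1.3, -0.98], [2.11, 1.57, -0.98]] twist -6.96 x 4
```

Request:
arm_command([
  [2.0,-1.7,-1.2],
  [2.2,-1.4,-1.2],
  [2.4,-1.2,-1.2],
  [2.5,-0.9,-1.2],
  [2.6,-0.5,-1.2],
  [2.6,-0.2,-1.2],
  [2.6,0.1,-1.2],
  [2.6,0.4,-1.2],
], jaw=[6,6,6,6,6,6,6,6], twist=[-7,-7,-7,-7,-7,-7,-7,-7])

```text
time_s: 0.82
ee_pos: [315.0, -269.7, 313.4]
tcp_rot: [-0.009, 0.745, 0.667, 0.002]
contact_force: [0.5, -0.1, 0.1]
width: 59.9
```

Request:
arm_command([
  [2.5,0.7,-0.9],
  [2.4,1.0,-0.9],
  [2.3,1.3,-0.9],
  [2.1,1.6,-0.9],
], jaw=[6,6,6,6], twist=[-7,-7,-7,-7])

```text
time_s: 1.15
ee_pos: [355.1, -167.8, 352.4]
tcp_rot: [-0.008, 0.557, 0.831, 0.004]
contact_force: [0.2, -1.0, -0.0]
width: 59.9
```

```bash
python3 plan.py 480 120 340 180 12 8.5
```

```text
t 1.15 pos [ 355.1 -167.8  352.4] az 112.3 F [ 0.2 -1.  -0. ] w 59.9 d [124.9 287.8 -12.4] da 67.7
[[1.82, 1.87, 0.1], [1.63, 2.04, 0.1], [1.42, 2.19, 0.1], [1.2, 2.32, 0.1], [0.97, 2.43, 0.1], [0.72, 2.51, 0.1], [0.47, 2.57, 0.1], [0.22, 2.61, 0.1]] twist -5.64 x 8
[[-0.04, 2.61, 0.1], [-0.3, 2.6, 0.1], [-0.55, 2.56, 0.1], [-0.8, 2.49, 0.1]] twist -5.64 x 4
```

Request:
arm_command([
  [1.8,1.9,0],
  [1.6,2.0,0],
  [1.4,2.2,0],
  [1.1,2.4,0],
  [0.8,2.5,0],
  [0.5,2.6,0],
  [0.1,2.6,0],
  [-0.2,2.6,0],
], jaw=[6,6,6,6,6,6,6,6], twist=[-7,-7,-7,-7,-7,-7,-7,-7])

```text
time_s: 1.82
ee_pos: [435.5, 36.6, 356.3]
tcp_rot: [-0.003, 0.09, 0.996, 0.006]
contact_force: [0.3, -0.2, -0.6]
width: 59.9
```

```bash
python3 - <<'E'
from h import *
import pickle
s=snapshot("wrist"); cv2.imwrite("pics/w1.png",s["img"]); pickle.dump(s,open("pics/w1.pkl","wb"))
E
python3 plan.py 573.7 326.3 200 221.9 12 6
```

```text
t 1.87 pos [436.8  40.6 355.7] az 170.1 F [ 0.7  1.8 -1.7] w 59.9 d [ 136.9  285.7 -155.7] da 51.8
[[-0.71, 2.54, 1.3], [-0.9, 2.48, 1.3], [-1.09, 2.41, 1.3], [-1.27, 2.32, 1.3], [-1.44, 2.22, 1.3], [-1.6, 2.1, 1.3], [-1.75, 1.97, 1.3], [-1.9, 1.84, 1.3]] twist -4.32 x 8
[[-2.03, 1.69, 1.3], [-2.15, 1.53, 1.3], [-2.26, 1.36, 1.3], [-2.36, 1.19, 1.3]] twist -4.32 x 4
```

View pics/w1.png

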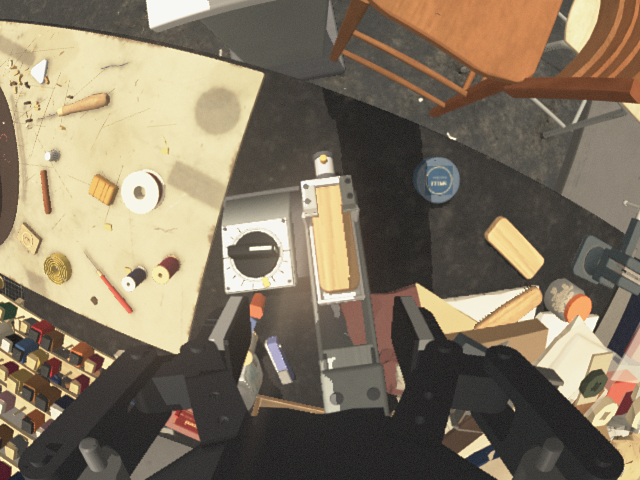

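```bash
python3 - <<'E'
from h import *
im=cv2.imread("pics/w1.png")
cv2.imwrite("pics/w1c.png",cv2.resize(im[140:310,215:385],None,fx=3.5,fy=3.5,interpolation=cv2.INTER_CUBIC))
E
```

```text
(no output)
```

View pics/w1c.png

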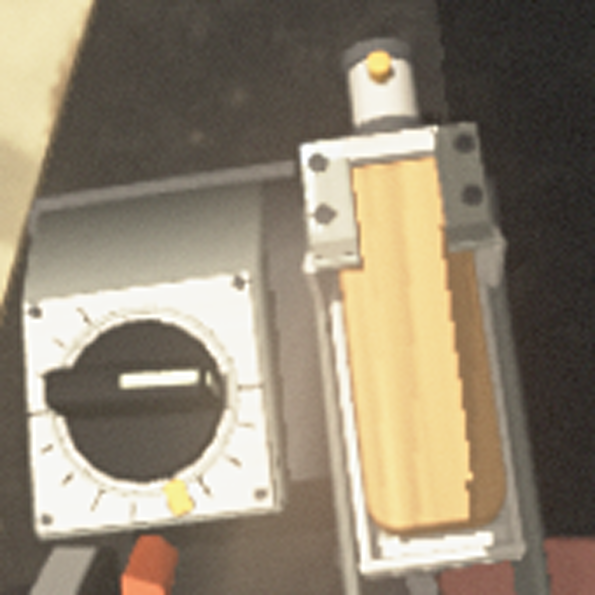

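```bash
cat >> h.py <<'E'
from scipy.optimize import least_squares
def seatT(x0,y0,yaw):
    X=np.array([np.cos(yaw),np.sin(yaw),0]);Y=np.array([-np.sin(yaw),np.cos(yaw),0]);Z=np.array([0,0,1.])
    c,s_=np.cos(np.pi/6),.5
    return np.c_[X*c+Z*s_,Y,-X*s_+Z*c],np.array([x0,y0,108.])
def toseat(s,uv,z,p,fish):
    A,o=seatT(*p);c,d=ray(s,uv,fish);c=(c-o)@A;d=d@A
    return c+d*((z-c[2])/d[:,2])[:,None]
E
python3 - <<'E'
from h import *
import pickle
s=pickle.load(open("pics/w1.pkl","rb"))
F=lambda a:np.array(a)/3.5+[215-.35,140-.35]
obs=[ # px, z, x or nan, y or nan
((368,490),7,None,-22),((350,350),7,None,-22),((343,290),7,None,-22),((506,478),7,None,22),((492,360),7,None,22),((440,528),7,60,None),
((355,165),12,None,-14),((357,240),12,None,-14),((436,160),12,None,14),((443,230),12,None,14)]
def res(p):
    r=[]
    for uv,z,x,y in obs:
        q=toseat(s,F([uv]),z,p,True)[0]
        if x is not None:r.append(q[0]-x)
        if y is not None:r.append(q[1]-y)
    return r
f=least_squares(res,[440,50,0]);print(f.x,np.degrees(f.x[2]),f.fun.round(1))
p=f.x
for n,uv,z in [("farL",(368,490),7),("farmid",(440,528),7),("stopin L",(355,165),12),("lip end",(355,262),12),("lipendR",(440,250),12),("dialcentre(skirt)",(143,401),0),("tab",(178,497),0),("ptr",(198,380),0)]:
    print(n,toseat(s,F([uv]),z,p,True)[0].round(1))
c,d=ray(s,F([(143,401)]),True);print(c)
pickle.dump(p,open("mach.pkl","wb"))
# fresh blank on z=14
im=s["img"];hsv=cv2.cvtColor(im,cv2.COLOR_BGR2HSV);m=cv2.inRange(hsv,(8,50,120),(30,200,255));q=np.zeros_like(m);q[205:285,475:550]=m[205:285,475:550]
cc=max(cv2.findContours(q,cv2.RETR_EXTERNAL,cv2.CHAIN_APPROX_NONE)[0],key=cv2.contourArea)[:,0]
print(cv2.minAreaRect(onz(s,cc,14,True)[:,:2].astype(np.float32)))
E
```

```text
[ 4.76762542e+02  4.69879673e+01 -4.76277920e-02] -2.728871468955959 [ 0.8  0.5  0.6 -0.8  0.1 -0.1  1.5 -0.9 -0.4 -1.4]
farL [ 45.4 -21.2   7. ]
farmid [59.9 -0.9  7. ]
stopin L [-59.  -12.5  12. ]
lip end [-26.2 -16.4  12. ]
lipendR [-26.5  10.7  12. ]
dialcentre(skirt) [  6.7 -90.3   0. ]
tab [ 39.2 -81.7   0. ]
ptr [  2.2 -71.6   0. ]
[362.92440798  48.09993738 507.19568691]
((570.8656005859375, 322.1125183105469), (126.64197540283203, 45.20762634277344), 42.43947982788086)
```

Request:
arm_command([
  [-0.7,2.6,0.8],
  [-0.9,2.5,0.8],
  [-1.1,2.4,1.0],
  [-1.3,2.3,1.3],
  [-1.4,2.2,1.3],
  [-1.6,2.1,1.3],
  [-1.8,2.0,1.3],
  [-1.9,1.8,1.3],
], jaw=[7,7,7,7,7,7,7,7], twist=[-4.3,-4.3,-4.3,-4.3,-4.3,-4.3,-4.3,-4.3])

```text
time_s: 2.53
ee_pos: [530.0, 240.6, 265.9]
tcp_rot: [0.002, -0.223, 0.975, 0.007]
contact_force: [1.0, 0.5, -0.3]
width: 70.1
```

Request:
arm_command([
  [-2.0,1.7,1.3],
  [-2.1,1.5,1.3],
  [-2.3,1.3,1.3],
  [-1.6,0.7,1.0],
], jaw=[7,7,7,7], twist=[-4.3,-4.3,-4.3,-4.0])

```text
time_s: 2.87
ee_pos: [571.1, 333.1, 211.8]
tcp_rot: [0.0, -0.371, 0.929, 0.007]
contact_force: [0.2, -0.3, 0.2]
width: 69.8
```

```bash
python3 - <<'E'
from h import *
import pickle
s=snapshot("wrist"); cv2.imwrite("pics/w2.png",s["img"]); pickle.dump(s,open("pics/w2.pkl","wb"))
im=s["img"];hsv=cv2.cvtColor(im,cv2.COLOR_BGR2HSV);m=cv2.inRange(hsv,(8,50,120),(30,200,255))
cs=cv2.findContours(m,cv2.RETR_EXTERNAL,cv2.CHAIN_APPROX_NONE)[0]
for cc in cs:
    if cv2.contourArea(cc)>3000:
        cc=cc[:,0];print(cv2.boundingRect(cc),cv2.minAreaRect(onz(s,cc,14,True)[:,:2].astype(np.float32)))
E
python3 plan.py 573.7 326.3 200 221.9 12 6
```

```text
(0, 200, 101, 197) ((931.9744262695312, 169.23927307128906), (327.23089599609375, 188.23297119140625), 17.398521423339844)
(561, 148, 79, 184) ((356.6469421386719, 629.6181030273438), (254.59889221191406, 156.23199462890625), 61.71343994140625)
(103, 105, 234, 314) ((698.8992309570312, 313.026611328125), (374.694091796875, 241.87612915039062), 44.77096176147461)
(463, 0, 177, 127) ((240.90988159179688, 422.92388916015625), (154.28567504882812, 282.2230224609375), 58.852874755859375)
t 2.92 pos [571.  335.1 208.1] az -136.2 F [ 0.8  0.6 -1.9] w 69.8 d [ 2.7 -8.8 -8.1] da 358.1
[[0.03, -0.07, 0.07], [0.06, -0.04, 0.07], [0.08, -0.0, 0.07], [0.07, 0.03, 0.07], [0.04, 0.06, 0.07], [0.01, 0.08, 0.07], [-0.03, 0.07, 0.07], [-0.06, 0.04, 0.07]] twist -29.84 x 8
[[-0.08, 0.01, 0.07], [-0.07, -0.03, 0.07], [-0.04, -0.06, 0.07], [-0.01, -0.08, 0.07]] twist -29.84 x 4
```

View pics/w2.png

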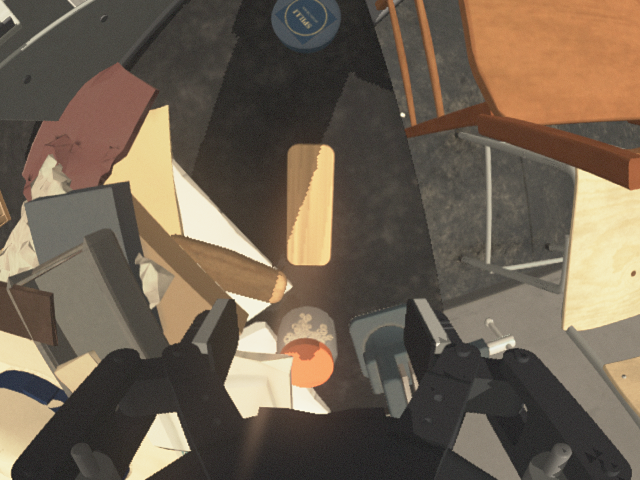

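```bash
python3 - <<'E'
from h import *
import pickle
s=pickle.load(open("pics/w2.pkl","rb"))
im=s["img"];hsv=cv2.cvtColor(im,cv2.COLOR_BGR2HSV);m=cv2.inRange(hsv,(8,40,90),(30,200,255));q=np.zeros_like(m);q[130:272,270:350]=m[130:272,270:350]
cc=max(cv2.findContours(q,cv2.RETR_EXTERNAL,cv2.CHAIN_APPROX_NONE)[0],key=cv2.contourArea)[:,0]
print(cv2.boundingRect(cc),cv2.minAreaRect(onz(s,cc,14,True)[:,:2].astype(np.float32)))
E
```

```text
(270, 144, 74, 128) ((576.8487548828125, 327.5552978515625), (129.84603881835938, 69.93018341064453), 38.42431640625)
```

```bash
python3 - <<'E'
from h import *
import pickle
s=pickle.load(open("pics/w2.pkl","rb"))
P=onz(s,[[311,144],[311,266],[288,160],[288,250],[334,160],[334.,250]],14,True)
print(P.round(1)); a,b,c,d,e,f=P
print("mid ends",(a+b)/2,np.linalg.norm(a-b),"sides",(c+d+e+f)/4,np.linalg.norm((c+d-e-f)/2),np.degrees(np.arctan2(*(d-c)[1::-1])),np.degrees(np.arctan2(*(f-e)[1::-1])))
E
```

```text
[[529.2 285.2  14. ]
 [616.7 367.3  14. ]
 [554.8 279.8  14. ]
 [619.9 339.3  14. ]
 [525.4 311.1  14. ]
 [588.8 372.3  14. ]]
mid ends [572.9440073  326.26836641  14.        ] 119.94519588825435 sides [572.22873216 325.62699887  14.        ] 44.132884576104495 42.36132249090055 43.99431801790029
```

```bash
python3 - <<'E'
from h import *
print(ctrl.tip_extent)
E
python3 plan.py 569.8 323.3 20 -137.5 8 6
```

```text
14.0
t 2.92 pos [571.  335.1 208.1] az -136.2 F [ 0.8  0.6 -1.9] w 69.8 d [  -1.2  -11.8 -188.1] da -1.3
[[0.11, -0.1, 2.35], [0.11, -0.1, 2.35], [0.11, -0.1, 2.35], [0.11, -0.1, 2.35], [0.11, -0.1, 2.35], [0.11, -0.1, 2.35], [0.11, -0.1, 2.35], [0.11, -0.1, 2.35]] twist 0.16 x 8
```

Request:
arm_command([
  [0.2,-0.2,2.4],
  [0.2,-0.2,2.4],
  [0.2,-0.2,2.4],
  [0.1,-0.1,2.4],
  [0.1,-0.1,2.4],
  [0.1,0,2.0],
  [0,0,1.0],
], jaw=[7,7,7,7,7,7,7], twist=[0.3,0.3,0.3,0.3,0,0,0])

```text
time_s: 3.5
ee_pos: [568.7, 325.5, 49.1]
tcp_rot: [-0.002, -0.361, 0.932, 0.008]
contact_force: [-0.4, -0.3, -0.5]
width: 69.7
```

```bash
python3 plan.py 569.8 323.3 18 -137.5 4 6; python3 - <<'E'
from h import *
s=snapshot("wrist"); cv2.imwrite("pics/w3.png",s["img"])
E
```

```text
t 3.5 pos [568.7 325.5  49.1] az -137.6 F [-0.4 -0.3 -0.5] w 69.7 d [  1.1  -2.2 -31.1] da 0.1
[[0.02, -0.06, 0.78], [0.02, -0.06, 0.78], [0.02, -0.06, 0.78], [0.02, -0.06, 0.78]] twist -0.03 x 4
```

View pics/w3.png

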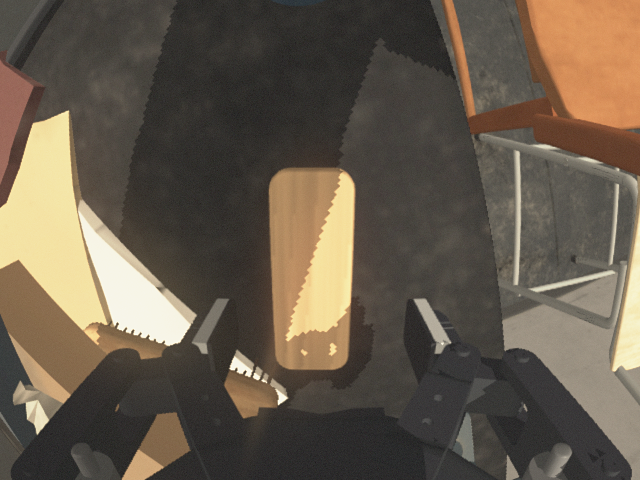

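Request:
arm_command([
  [0.1,-0.1,1.0],
  [0,-0.1,1.0],
  [0,0,0.7],
  [0,0,0.4],
  [0,0,0],
], jaw=[6,6,6,6,6], twist=[0,0,0,0,0])

```text
time_s: 3.97
ee_pos: [569.6, 323.1, 15.9]
tcp_rot: [-0.003, -0.361, 0.933, 0.008]
contact_force: [-0.3, 0.7, -0.7]
width: 59.9
```

```bash
python3 plan.py 569.8 323.3 17 -137.5 2 6
```

```text
t 3.97 pos [569.6 323.1  15.9] az -137.7 F [-0.3  0.7 -0.7] w 59.9 d [0.2 0.2 1.1] da 0.2
[[-0.01, 0.0, -0.06], [-0.01, 0.0, -0.06]] twist -0.12 x 2
```

Request:
arm_command([
  [0,0,-0.1],
  [0,0,0],
  [0,0,0],
  [0,0,0],
  [0,0,0],
  [0,0,0],
], jaw=[4,4,4,4,4,4], twist=[0,0,0,0,0,0])

```text
time_s: 4.47
ee_pos: [572.6, 324.6, 21.4]
tcp_rot: [0.001, -0.361, 0.933, 0.008]
contact_force: [-0.2, -0.6, -0.6]
width: 39.7
```

Request:
arm_command([
  [0,0,-0.5],
  [0,0,-1.5],
  [0,0,-2.5],
  [0,0,-3],
  [0,0,-3],
  [0,0,-3],
], jaw=[4,4,4,4,4,4], twist=[0,0,0,0,0,0])

```text
time_s: 4.97
ee_pos: [566.7, 319.9, 151.3]
tcp_rot: [-0.009, -0.361, 0.933, 0.007]
contact_force: [1.2, 0.5, 0.4]
width: 39.6
```

```bash
python3 - <<'E'
from h import *
import pickle
s=snapshot("wrist"); cv2.imwrite("pics/w4.png",s["img"]);pickle.dump(s,open("pics/w4.pkl","wb"))
E
python3 plan.py 480 120 250 177 12 4
```

```text
t 5.02 pos [570.1 321.3 160. ] az -137.7 F [2.  0.9 5.1] w 39.9 d [ -90.1 -201.3   90. ] da 314.7
[[1.68, -0.74, -0.75], [1.84, 0.08, -0.75], [1.61, 0.89, -0.75], [1.05, 1.51, -0.75], [0.28, 1.82, -0.75], [-0.55, 1.75, -0.75], [-1.27, 1.33, -0.75], [-1.73, 0.63, -0.75]] twist -26.23 x 8
[[-1.83, -0.2, -0.75], [-1.55, -0.99, -0.75], [-0.96, -1.57, -0.75], [-0.16, -1.83, -0.75]] twist -26.23 x 4
```

View pics/w4.png

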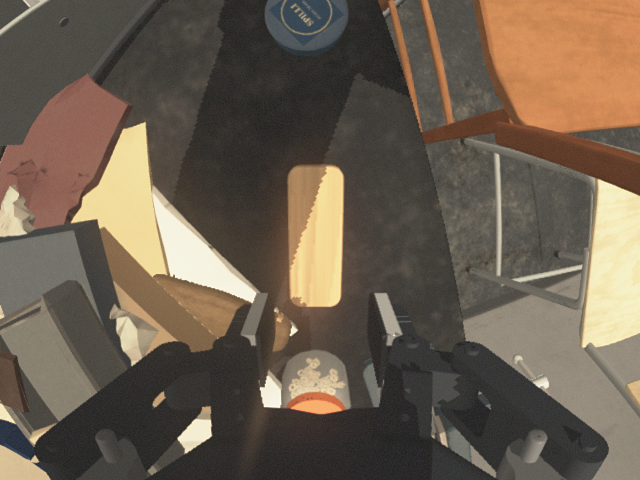

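```bash
python3 - <<'E'
from h import *
import pickle
s=pickle.load(open("pics/w4.pkl","rb"))
P=onz(s,[[315.5,164.5],[314.5,307],[287.5,185],[289,285],[344,185],[342,285]],14,True)
a,b,c,d,e,f=P
print("mid ends",(a+b)/2,np.linalg.norm(a-b),"sides",(c+d+e+f)/4,np.linalg.norm((c+d-e-f)/2),np.degrees(np.arctan2(*(d-c)[1::-1])),np.degrees(np.arctan2(*(f-e)[1::-1])))
st=ctrl.state();print(st["ee_pos"])
print(proj(s,[[572.7,326,14]],True))
E
python3 plan.py 569.8 323.3 40 -137.5 5 5.5
```

```text
mid ends [573.77777322 324.55769404  14.        ] 120.41951275680013 sides [571.71670238 323.46118896  14.        ] 44.337923474277645 41.77166837705607 42.076486320574695
[570.1010792  321.25561805 159.97711285]
[[317.12434293 239.71137458]]
t 5.02 pos [570.1 321.3 160. ] az -137.7 F [2.  0.9 5.1] w 39.9 d [  -0.3    2.  -120. ] da 0.2
[[-0.02, 0.03, 2.4], [-0.02, 0.03, 2.4], [-0.02, 0.03, 2.4], [-0.02, 0.03, 2.4], [-0.02, 0.03, 2.4]] twist -0.04 x 5
```

Request:
arm_command([
  [0,0,2.5],
  [0,0,2.5],
  [0,0,2.5],
  [0,0,2.0],
  [0,0,1.5],
  [0,0,1.0],
  [0,0,0.5],
  [0,0,0.3],
], jaw=[5.6,5.6,5.6,5.6,5.6,5.6,5.6,5.6], twist=[0.1,0.1,0.1,0,0,0,0,0])

```text
time_s: 5.68
ee_pos: [579.3, 327.4, 43.7]
tcp_rot: [0.012, -0.358, 0.934, 0.008]
contact_force: [0.4, -0.0, -0.5]
width: 56.0
```

```bash
python3 plan.py 569.8 321.3 12.5 -138 3 5.2
```

```text
t 5.68 pos [579.3 327.4  43.7] az -138.0 F [ 0.4 -0.  -0.5] w 56.0 d [ -9.5  -6.1 -31.2] da 0.0
[[0.37, 0.06, 1.04], [0.37, 0.06, 1.04], [0.37, 0.06, 1.04]] twist -0.01 x 3
```

Request:
arm_command([
  [0.5,0.1,0.8],
  [0.4,0.0,0.8],
  [0.3,0,0.6],
  [0,0,0.4],
  [0,0,0.2],
  [0,0,0],
], jaw=[5.4,5.4,5.4,5.4,5.4,5.4], twist=[0,0,0,0,0,0])

```text
time_s: 6.18
ee_pos: [572.1, 321.3, 16.8]
tcp_rot: [0.014, -0.358, 0.933, 0.008]
contact_force: [0.3, 0.5, 0.2]
width: 54.1
```

```bash
python3 plan.py 569.8 321.3 12.5 -138 3 5.2;python3 -c "
from h import *
s=ctrl.state();print(rot(s['tcp_rot']).as_matrix().round(3),s['joint_velocities'].round(3))"
```

```text
t 6.18 pos [572.1 321.3  16.8] az -138.0 F [0.3 0.5 0.2] w 54.1 d [-2.3  0.  -4.3] da 0.0
[[0.06, 0.05, 0.14], [0.06, 0.05, 0.14], [0.06, 0.05, 0.14]] twist -0.01 x 3
[[-0.743 -0.669  0.021]
 [-0.669  0.743  0.026]
 [-0.033  0.005 -0.999]] [-0.001 -0.005  0.003 -0.001  0.     0.   ]
```

Request:
arm_command([
  [0.2,0,0.3],
  [0,0,0.2],
  [0,0,0],
], jaw=[5.2,5.0,5.0], twist=[0,0,0])

```text
time_s: 6.43
ee_pos: [571.8, 320.5, 12.6]
tcp_rot: [0.016, -0.358, 0.933, 0.008]
contact_force: [-0.2, 0.3, 0.7]
width: 50.1
```

```bash
python3 plan.py 569.8 321.3 12.5 -138 3 5.2
```

```text
t 6.43 pos [571.8 320.5  12.6] az -138.0 F [-0.2  0.3  0.7] w 50.1 d [-2.   0.8 -0.1] da 0.0
[[0.03, 0.07, 0.0], [0.03, 0.07, 0.0], [0.03, 0.07, 0.0]] twist -0.01 x 3
```

Request:
arm_command([
  [0.05,0.05,0],
  [0,0,0],
  [0,0,0],
  [0,0,0],
  [0,0,0],
], jaw=[4.4,4.2,4.0,4.0,4.0], twist=[0,0,0,0,0])

```text
time_s: 6.85
ee_pos: [571.8, 320.9, 13.5]
tcp_rot: [0.017, -0.358, 0.933, 0.008]
contact_force: [0.5, -0.8, -0.6]
width: 40.4
```

Request:
arm_command([
  [0,0,0],
  [0,0,0],
  [0,0,0],
], jaw=[3.0,3.0,3.0], twist=[0,0,0])

```text
time_s: 7.1
ee_pos: [572.0, 321.0, 13.8]
tcp_rot: [0.017, -0.358, 0.933, 0.008]
contact_force: [-0.2, 0.5, 0.4]
width: 29.9
```

```bash
python3 - <<'E'
from h import *
import pickle
s=snapshot("wrist"); cv2.imwrite("pics/w5.png",s["img"]);pickle.dump(s,open("pics/w5.pkl","wb"))
s=snapshot("scene"); cv2.imwrite("pics/s5.png",cv2.resize(s["img"][200:400,180:400],None,fx=3,fy=3))
E
```

```text
(no output)
```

View pics/w5.png

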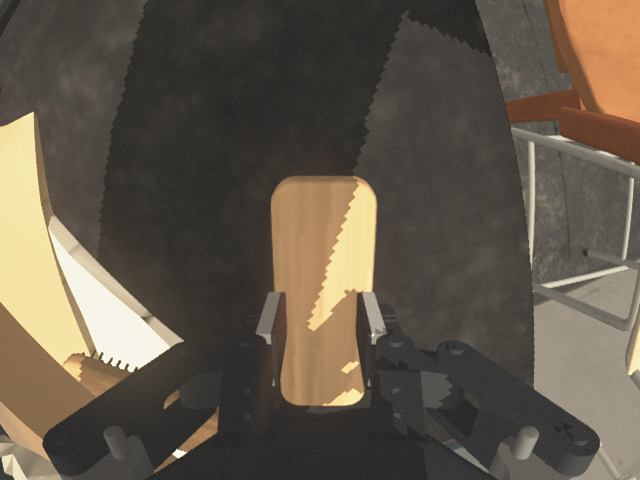

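View pics/s5.png

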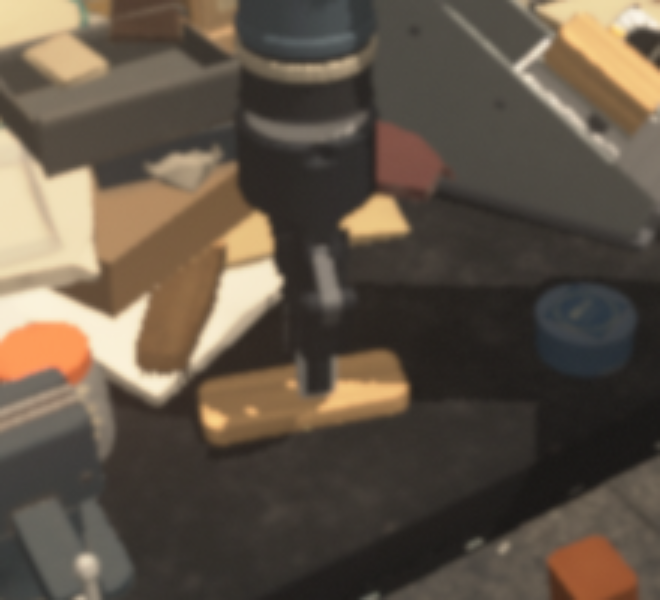

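```bash
python3 - <<'E'
from h import *
import pickle
s=pickle.load(open("pics/w5.pkl","rb"))
P=onz(s,[[324,176.5],[322,405],[271,210],[279.,280],[377.5,210],[374,280]],14,True)
print(P.round(1));a,b,c,d,e,f=P
print("mid ends",(a+b)/2,np.linalg.norm(a-b),"w",np.linalg.norm(c-e),np.linalg.norm(d-f))
st=ctrl.state();T=rot(st["tcp_rot"]);print(st["ee_pos"])
for y in(15,-15):
  for dz in(0,7,14):
    X=st["ee_pos"]+T.apply([[11,y,dz],[-11,y,dz]]);print(y,dz,proj(s,X,True).round(0).tolist(),X[:,2])
E
python3 - <<'E'
import cv2
im=cv2.imread("pics/w5.png");cv2.imwrite("pics/w5c.png",cv2.resize(im[260:430,230:420],None,fx=4,fy=3.5))
E
```

```text
[[528.3 284.3  14. ]
 [617.5 363.7  14. ]
 [553.  277.3  14. ]
 [574.9 299.9  14. ]
 [523.8 309.8  14. ]
 [547.2 330.9  14. ]]
mid ends [572.90741933 323.96863796  14.        ] 119.4603529487201 w 43.72023452024875 41.62047626477403
[572.01843522 321.02638125  13.77409749]
15 0 [[353.0, 281.0], [352.0, 325.0]] [13.41289707 14.23913565]
15 7 [[352.0, 275.0], [351.0, 318.0]] [6.41787744 7.24411602]
15 14 [[351.0, 270.0], [350.0, 311.0]] [-0.5771422   0.24909639]
-15 0 [[285.0, 281.0], [287.0, 325.0]] [13.30905932 14.13529791]
-15 7 [[287.0, 275.0], [288.0, 318.0]] [6.31403969 7.14027827]
-15 14 [[288.0, 270.0], [289.0, 311.0]] [-0.68097994  0.14525864]
```

View pics/w5c.png

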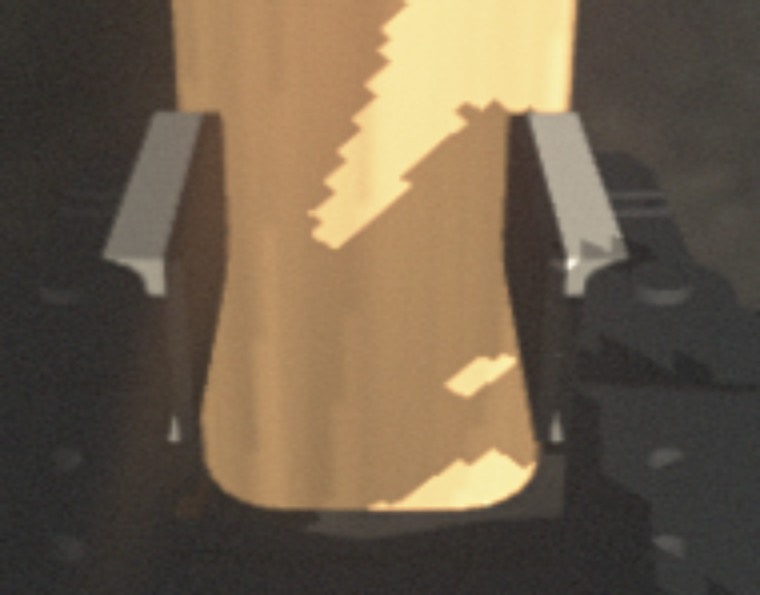

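```bash
python3 - <<'E'
from h import *
import pickle
# camera in tool
w=pickle.load(open("pics/wrist0.pkl","rb"))
Rc=np.array([[0,1,0],[-.957,0,-.291],[-.291,0,.957]]);cc=np.array([73.34,-.56,-150.19])
s=dict(camera_matrix=w["camera_matrix"],R=Rc,t=-Rc@cc)
for n,uv,y in [("w0 L near tip",(215,305),-42.5),("w0 R",(427,305),42.5),("w4 L",(269,293),-20),("w4 R",(369,293),20),("w5 L",(285,292),-15),("w5 R",(357,292),15),("w5 L far",(287,336),-15),("w3 L",(229,299),-35),("w3 R",(408,299),35)]:
    c,d=ray(s,[uv],True);d=d[0];k=(y-c[1])/d[1];print(n,(c+k*d).round(1))
E
```

```text
w0 L near tip [  8.4 -42.5 -21.7]
w0 R [  6.9  42.5 -18.7]
w4 L [ 15.2 -20.  -24.1]
w4 R [ 7.1 20.  -6.5]
w5 L [ 11.1 -15.  -14.1]
w5 R [ 6.9 15.  -4.8]
w5 L far [ -9.8 -15.  -13.8]
w3 L [ 13.7 -35.  -26.8]
w3 R [  8.3  35.  -15.7]
```

Request:
arm_command([
  [0,0,0],
  [0,0,0],
  [0,0,0.2],
  [0,0,0.2],
  [0,0,0],
], jaw=[5.4,5.4,5.4,5.4,5.4], twist=[0,0,0,0,0])

```text
time_s: 7.62
ee_pos: [572.1, 321.2, 9.4]
tcp_rot: [0.017, -0.358, 0.933, 0.008]
contact_force: [0.0, 0.4, 0.4]
width: 53.8
```

```bash
python3 plan.py 569.8 321.3 12.5 -138 3 5.2; python3 - <<'E'
from h import *
s=snapshot("scene"); cv2.imwrite("pics/s6.png",cv2.resize(s["img"][260:370,220:330],None,fx=5,fy=5,interpolation=cv2.INTER_CUBIC))
s=snapshot("wrist"); cv2.imwrite("pics/w6.png",s["img"])
E
```

```text
t 7.62 pos [572.1 321.2   9.4] az -138.0 F [0.  0.4 0.4] w 53.8 d [-2.3  0.1  3.1] da 0.0
[[0.05, 0.06, -0.1], [0.05, 0.06, -0.1], [0.05, 0.06, -0.1]] twist -0.0 x 3
```

View pics/s6.png

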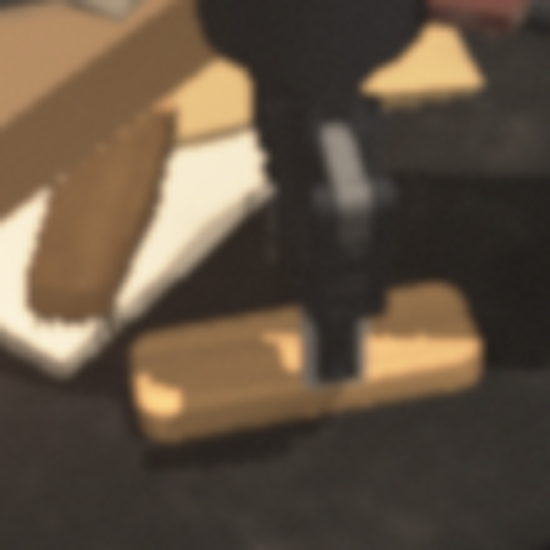

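View pics/w6.png

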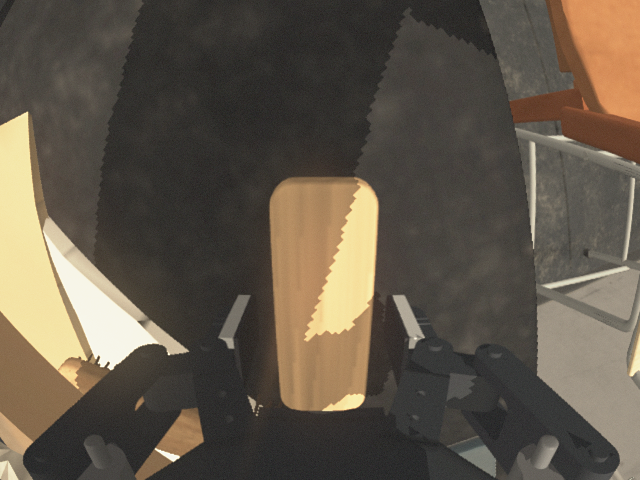

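```bash
python3 - <<'E'
from h import *
import pickle
s=pickle.load(open("pics/scene0.pkl","rb"))
c,d=ray(s,[[287,336.5]]);d=d[0]
for off in(27,33,38):
    tgt=np.array([572.1,321.2])+off*np.array([-.669,.743])
    k=np.dot(tgt-c[:2],d[:2])/np.dot(d[:2],d[:2]);X=c+k*d;print(off,tgt,X.round(1))
st=ctrl.state();print(st["qpos"].round(3))
E
```

```text
27 [554.037 341.261] [552.5 340.2  16.8]
33 [550.023 345.719] [549.2 345.2  22.1]
38 [546.678 349.434] [546.5 349.3  26.5]
[ 0.402  0.4    0.084  1.22   0.015 -0.331]
```

Request:
arm_command([
  [0,0,0.4],
  [0,0,0.4],
  [0,0,0],
], jaw=[5.4,5.4,5.4], twist=[0,0,0])

```text
time_s: 7.97
ee_pos: [572.8, 321.5, 1.3]
tcp_rot: [0.017, -0.358, 0.933, 0.008]
contact_force: [-0.6, -0.6, -0.4]
width: 53.9
```

```bash
python3 plan.py 569.8 321.3 12.5 -138 3 5.2; python3 - <<'E'
from h import *
s=snapshot("scene"); cv2.imwrite("pics/s7.png",cv2.resize(s["img"][260:370,220:330],None,fx=5,fy=5,interpolation=cv2.INTER_CUBIC))
E
```

```text
t 7.97 pos [572.8 321.5   1.3] az -138.0 F [-0.6 -0.6 -0.4] w 53.9 d [-3.  -0.2 11.2] da 0.0
[[0.08, 0.06, -0.37], [0.08, 0.06, -0.37], [0.08, 0.06, -0.37]] twist -0.01 x 3
```

View pics/s7.png

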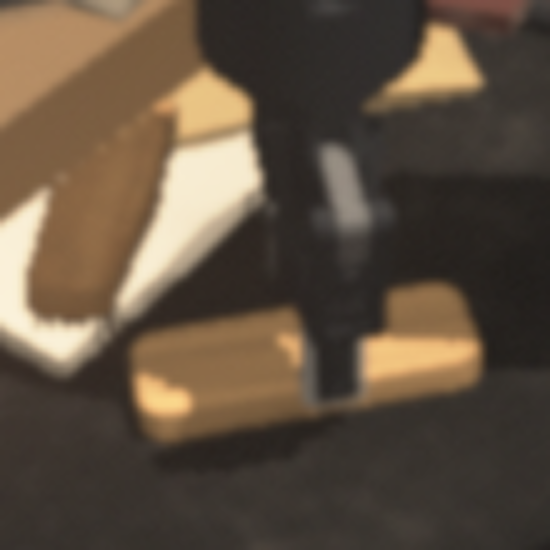

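Request:
arm_command([
  [0,0,0.4],
  [0,0,0.3],
  [0,0,0],
], jaw=[5.4,5.4,5.4], twist=[0,0,0])

```text
time_s: 8.27
ee_pos: [573.1, 321.8, -6.1]
tcp_rot: [0.018, -0.358, 0.933, 0.008]
contact_force: [-0.4, 0.2, -0.5]
width: 53.9
```

```bash
python3 plan.py 569.8 321.3 12.5 -138 3 5.2; python3 - <<'E'
from h import *
s=snapshot("scene"); cv2.imwrite("pics/s8.png",cv2.resize(s["img"][260:370,220:330],None,fx=5,fy=5,interpolation=cv2.INTER_CUBIC))
s=snapshot("wrist"); cv2.imwrite("pics/w8.png",s["img"][230:430,190:450])
E
```

```text
t 8.27 pos [573.1 321.8  -6.1] az -138.0 F [-0.4  0.2 -0.5] w 53.9 d [-3.3 -0.5 18.6] da 0.0
[[0.09, 0.06, -0.62], [0.09, 0.06, -0.62], [0.09, 0.06, -0.62]] twist -0.0 x 3
```

View pics/s8.png

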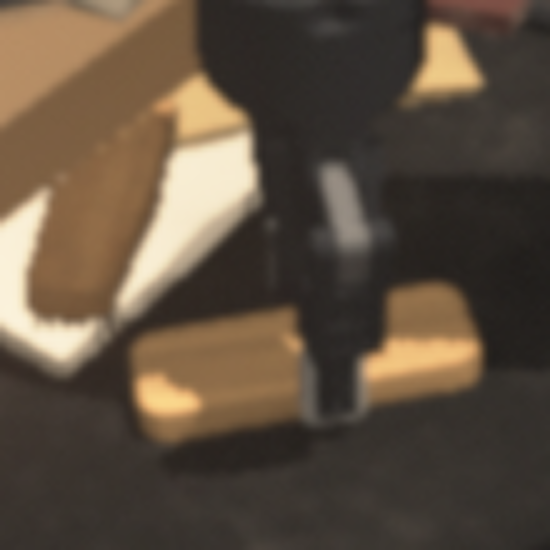

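View pics/w8.png

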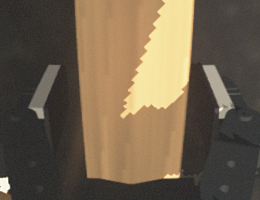

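Request:
arm_command([
  [0.1,0,0.2],
  [0.1,0,0.2],
  [0,0,0],
], jaw=[5.2,5.0,5.0], twist=[0,0,0])

```text
time_s: 8.62
ee_pos: [572.1, 320.7, -9.6]
tcp_rot: [0.018, -0.358, 0.933, 0.008]
contact_force: [0.4, 0.2, 0.2]
width: 49.8
```

Request:
arm_command([
  [0,0,0.2],
  [0,0,0.1],
  [0,0,0],
  [0,0,0],
  [0,0,0],
], jaw=[4.8,4.2,4.0,4.0,4.0], twist=[0,0,0,0,0])

```text
time_s: 9.03
ee_pos: [574.2, 321.2, -8.6]
tcp_rot: [0.021, -0.358, 0.933, 0.008]
contact_force: [-0.2, -0.2, -0.9]
width: 42.7
```

Request:
arm_command([
  [0,0,0],
  [0,0,-0.2],
  [0,0,-0.2],
], jaw=[3.0,3.0,3.0], twist=[0,0,0])

```text
time_s: 9.28
ee_pos: [572.8, 320.6, -6.5]
tcp_rot: [0.019, -0.358, 0.933, 0.008]
contact_force: [-0.1, 0.6, -0.6]
width: 42.7
```

Request:
arm_command([
  [0,0,-0.5],
  [0,0,-1.5],
  [0,0,-2],
  [0,0,-2],
  [0,0,-2],
  [0,0,-1],
], jaw=[3.0,3.0,3.0,3.0,3.0,3.0], twist=[0,0,0,0,0,0])

```text
time_s: 9.78
ee_pos: [565.8, 316.2, 81.9]
tcp_rot: [0.013, -0.358, 0.934, 0.008]
contact_force: [0.6, 0.3, 0.8]
width: 42.6
```

```bash
python3 - <<'E'
from h import *
import pickle
s=snapshot("wrist"); cv2.imwrite("pics/w9.png",s["img"]);pickle.dump(s,open("pics/w9.pkl","wb"))
st=ctrl.state();M=rot(st['tcp_rot']).as_matrix();print(st["ee_pos"],M.round(3),st["width"])
E
```

```text
[566.91422909 316.69839951  83.86192707] [[-0.743 -0.669  0.022]
 [-0.669  0.743  0.025]
 [-0.033  0.004 -0.999]] 42.42476341859076
```

View pics/w9.png

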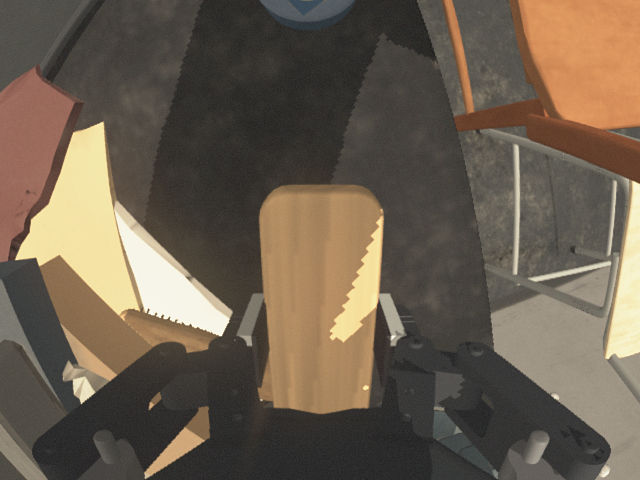

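```bash
cat >> h.py <<'E'
Rc=np.array([[0,1,0],[-.957,0,-.291],[-.291,0,.957]]);cc=np.array([73.34,-.56,-150.19])
import pickle
def toolcam():
    return dict(camera_matrix=np.array([[371.648,0,320.85],[0,371.648,242.49],[0,0,1]]),R=Rc,t=-Rc@cc)
E
python3 - <<'E'
from h import *
s=toolcam()
print(proj(s,[[57.6,0,-21.5],[47.6,22,-21.5],[47.6,-22,-21.5],[11,22,-14],[57.6,0,-7.5]],True).round(0))
P=np.array([[322,184]])
for z in(-15,-21.5,-28):
    c,d=ray(s,P,True);print(z,(c+d[0]*((z-c[2])/d[0][2])).round(1))
    print([ (c+d[0]*((z-c[2])/d[0][2])).round(1).tolist() for c,d in [ray(s,[q],True) for q in [(260,220),(384,220),(264,290),(380,290)]]])
E
```

```text
[[322. 178.]
 [384. 207.]
 [261. 206.]
 [377. 292.]
 [322. 174.]]
-15 [ 54.6  -0.1 -15. ]
[[41.1, -23.5, -15.0], [41.1, 23.3, -15.0], [12.3, -23.4, -15.0], [12.3, 23.2, -15.0]]
-21.5 [ 55.5  -0.2 -21.5]
[[42.7, -22.4, -21.5], [42.7, 22.1, -21.5], [15.3, -22.3, -21.5], [15.2, 22.0, -21.5]]
-28 [ 56.4  -0.2 -28. ]
[[44.2, -21.3, -28.0], [44.2, 21.0, -28.0], [18.2, -21.2, -28.0], [18.2, 20.9, -28.0]]
```

```bash
sed -i 's/da=(da+180)%360-180 if abs(da)>400 else da/da=(da+180)%360-180/' plan.py; python3 plan.py 458.3 47.9 175 177.3 12 3
```

```text
t 9.83 pos [566.9 316.7  83.9] az -138.0 F [ 0.2 -0.2  1.4] w 42.4 d [-108.6 -268.8   91.1] da -44.7
[[2.17, -1.06, -0.76], [2.1, -1.2, -0.76], [2.02, -1.33, -0.76], [1.92, -1.46, -0.76], [1.83, -1.58, -0.76], [1.72, -1.7, -0.76], [1.61, -1.81, -0.76], [1.48, -1.91, -0.76]] twist 3.72 x 8
[[1.36, -2.0, -0.76], [1.23, -2.08, -0.76], [1.09, -2.16, -0.76], [0.94, -2.22, -0.76]] twist 3.72 x 4
```

Request:
arm_command([
  [1.8,-0.9,-1.2],
  [2.1,-1.2,-1.2],
  [2.0,-1.3,-1.2],
  [1.9,-1.5,-1.2],
  [1.8,-1.6,-1.0],
  [1.7,-1.7,-1.0],
  [1.6,-1.8,-1.0],
  [1.5,-1.9,-1.0],
], jaw=[3,3,3,3,3,3,3,3], twist=[3.7,3.7,3.7,3.7,3.7,3.7,3.7,3.7])

```text
time_s: 10.5
ee_pos: [489.9, 136.9, 161.6]
tcp_rot: [0.009, -0.1, 0.995, 0.012]
contact_force: [0.0, -0.3, -0.6]
width: 42.8
```

```bash
python3 plan.py 458.3 47.9 175 177.3 6 3
```

```text
t 10.5 pos [489.9 136.9 161.6] az -168.5 F [ 0.  -0.3 -0.6] w 42.8 d [-31.6 -89.   13.4] da -14.2
[[0.81, -1.35, -0.22], [0.76, -1.38, -0.22], [0.7, -1.41, -0.22], [0.64, -1.44, -0.22], [0.58, -1.46, -0.22], [0.52, -1.49, -0.22]] twist 2.36 x 6
```

Request:
arm_command([
  [0.8,-1.4,-0.3],
  [0.8,-1.4,-0.3],
  [0.7,-1.4,-0.3],
  [0.6,-1.4,-0.2],
  [0.4,-1.2,0],
  [0.3,-0.8,0],
  [0,0,0],
], jaw=[3,3,3,3,3,3,3], twist=[2.4,2.4,2.4,2.4,2.4,1.5,0])

```text
time_s: 11.08
ee_pos: [457.9, 49.5, 169.4]
tcp_rot: [0.008, 0.028, 1.0, 0.012]
contact_force: [0.7, -0.4, -0.2]
width: 42.6
```

```bash
python3 plan.py 458.3 47.9 172 177.3 6 3;  python3 - <<'E'
from h import *
s=snapshot("scene"); cv2.imwrite("pics/s10.png",cv2.resize(s["img"][110:290,290:470],None,fx=3.3,fy=3.3,interpolation=cv2.INTER_CUBIC))
s=snapshot("wrist"); cv2.imwrite("pics/w10.png",s["img"]);pickle.dump(s,open("pics/w10.pkl","wb"))
st=ctrl.state();M=rot(st['tcp_rot']).as_matrix();print(M.round(3))
E
```

```text
t 11.08 pos [457.9  49.5 169.4] az 176.8 F [ 0.7 -0.4 -0.2] w 42.6 d [ 0.4 -1.6  2.6] da 0.5
[[-0.01, -0.03, -0.04], [-0.01, -0.03, -0.04], [-0.01, -0.03, -0.04], [-0.01, -0.03, -0.04], [-0.01, -0.03, -0.04], [-0.01, -0.03, -0.04]] twist -0.08 x 6
[[-0.998  0.052  0.017]
 [ 0.053  0.998  0.025]
 [-0.015  0.026 -1.   ]]
```

View pics/s10.png

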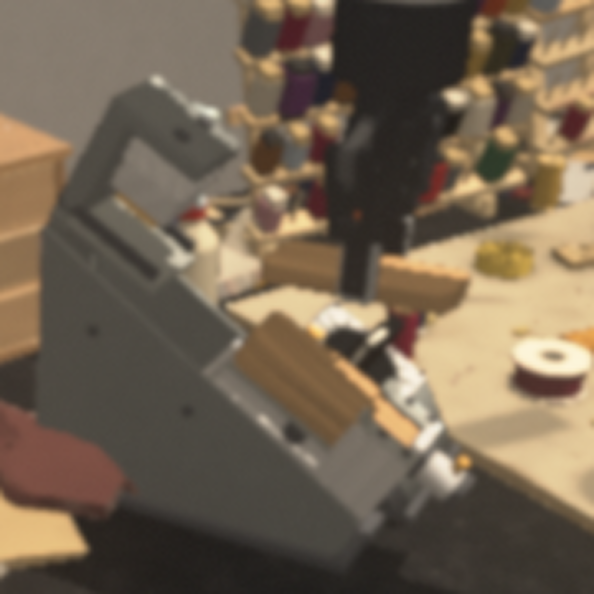

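View pics/w10.png

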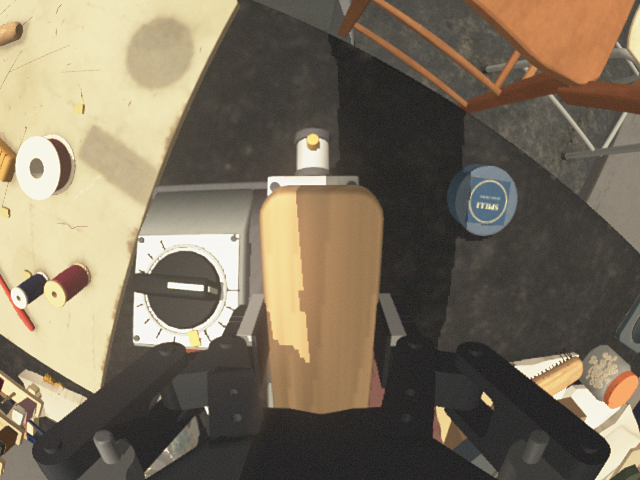

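```bash
python3 - <<'E'
from h import *
s=pickle.load(open("pics/w10.pkl","rb"));p=pickle.load(open("mach.pkl","rb"))
for n,uv,z in [("wallL",(268,178),12),("wallR",(358,177),12),("pusher knob",(313,139),0),("pushL",(296.5,160),-10),("pushR",(329,160),-10)]:
    print(n,toseat(s,[uv],z,p,True)[0].round(1))
s1=pickle.load(open("pics/w1.pkl","rb"))
F=lambda a:np.array(a)/3.5+[215-.35,140-.35]
for n,uv,z in [("wallL",(300,143),12),("wallR",(475,124),12),("knob",(379,65),0),("pL",(348,100),-10),("pR",(413,96),-10)]:
    print("w1",n,toseat(s1,F([uv]),z,p,True)[0].round(1))
A,o=seatT(*p)
st=ctrl.state();M=rot(st["tcp_rot"]).as_matrix()
C=st["ee_pos"]+M@[-4.5,0,-14.5]
print("C",C,"mach",(C-o)@np.array([[np.cos(p[2]),-np.sin(p[2]),0],[np.sin(p[2]),np.cos(p[2]),0],[0,0,1]]),"seat",(C-o)@A)
E
```

```text
wallL [-67.5 -28.8  12. ]
wallR [-67.5  28.3  12. ]
pusher knob [-1.014e+02  1.000e-01  0.000e+00]
pushL [-90.  -11.7 -10. ]
pushR [-89.7  11.3 -10. ]
w1 wallL [-69.4 -29.4  12. ]
w1 wallR [-67.9  28.   12. ]
w1 knob [-99.7  -0.2   0. ]
w1 pL [-92.8 -12.5 -10. ]
w1 pR [-91.   10.1 -10. ]
C [462.60027542  50.12196936 184.02435431] mach [-14.29541639   2.45618561  76.02435431] seat [25.63198341  2.45618561 72.98673033]
```

Request:
arm_command([
  [0,-0.1,0.6],
  [0,-0.1,0.8],
  [0,-0.05,0.8],
  [0,0,0.5],
  [0,0,0.3],
  [0,0,0],
], jaw=[3,3,3,3,3,3], twist=[-0.3,-0.2,0,0,0,0])

```text
time_s: 11.68
ee_pos: [459.2, 51.6, 134.8]
tcp_rot: [0.007, 0.018, 1.0, 0.013]
contact_force: [-0.3, -0.5, 3.7]
width: 42.4
```

```bash
cat > where.py <<'E'
from h import *
import sys
p=pickle.load(open("mach.pkl","rb"));A,o=seatT(*p)
off=[float(x) for x in sys.argv[1:4]] if len(sys.argv)>3 else [-4.5,0,-14.5]
st=ctrl.state();M=rot(st["tcp_rot"]).as_matrix();C=st["ee_pos"]+M@off
Y=np.array([[np.cos(p[2]),-np.sin(p[2]),0],[np.sin(p[2]),np.cos(p[2]),0],[0,0,1]])
print("t",round(st["time_s"],2),"mach",((C-[o[0],o[1],0])@Y).round(1),"seat",((C-o)@A).round(1),"az",round(np.degrees(np.arctan2(M[1,0],M[0,0])),1),"toolz",M[:,2].round(3),"F",(st["contact_force"]).round(1),"T",st["torque"].round(2),"w",round(st["width"],1))
E
python3 where.py
```

```text
t 11.68 mach [-13.5   3.4 149.4] seat [ 9.   3.4 42.6] az 177.9 toolz [ 0.015  0.026 -1.   ] F [-0.3 -0.5  3.7] T [-0.24 -0.11 -0.07] w 42.4
```

Request:
arm_command([
  [0,-0.3,0.4],
  [0,-0.2,0.4],
  [0,0,0.3],
  [0,0,0],
], jaw=[3,3,3,3], twist=[0.2,0,0,0])

```text
time_s: 12.02
ee_pos: [462.1, 48.4, 126.8]
tcp_rot: [0.011, 0.019, 1.0, 0.015]
contact_force: [-2.8, 0.2, 3.2]
width: 42.3
```

```bash
python3 where.py; python3 - <<'E'
from h import *
s=snapshot("scene"); cv2.imwrite("pics/s11.png",cv2.resize(s["img"][150:290,310:450],None,fx=4.2,fy=4.2,interpolation=cv2.INTER_CUBIC))
E
```

```text
t 12.02 mach [-10.6   0.3 141.4] seat [ 7.5  0.3 34.2] az 177.8 toolz [ 0.024  0.029 -0.999] F [-2.8  0.2  3.2] T [0.23 0.32 0.07] w 42.3
```

View pics/s11.png

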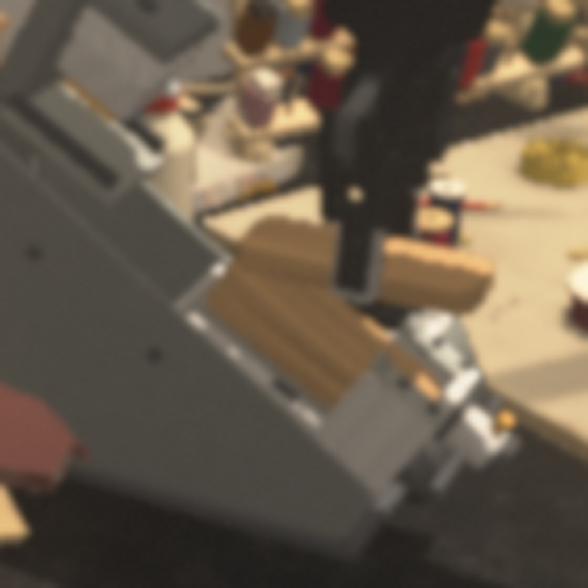

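Request:
arm_command([
  [0.1,0,0.4],
  [0.1,0,0.4],
  [0.1,0,0.4],
  [0,0,0.4],
  [0,0,0],
], jaw=[3,3,3,3,3], twist=[0.2,0,0,0,0])

```text
time_s: 12.48
ee_pos: [465.2, 47.8, 116.7]
tcp_rot: [0.019, 0.021, 0.999, 0.014]
contact_force: [-3.2, 1.6, 3.7]
width: 42.5
```

```bash
python3 where.py; python3 - <<'E'
from h import *
s=snapshot("scene"); cv2.imwrite("pics/s12.png",cv2.resize(s["img"][150:290,310:450],None,fx=4.2,fy=4.2,interpolation=cv2.INTER_CUBIC))
s=snapshot("wrist"); cv2.imwrite("pics/w12.png",s["img"]);pickle.dump(s,open("pics/w12.pkl","wb"))
E
```

```text
t 12.48 mach [ -7.6  -0.2 131.4] seat [ 5.1 -0.2 24.1] az 177.5 toolz [ 0.039  0.027 -0.999] F [-3.2  1.6  3.7] T [0.22 0.44 0.08] w 42.5
```

View pics/s12.png

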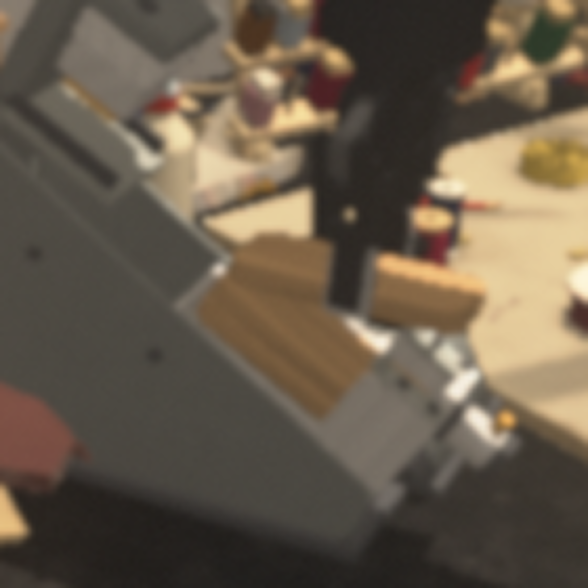

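View pics/w12.png

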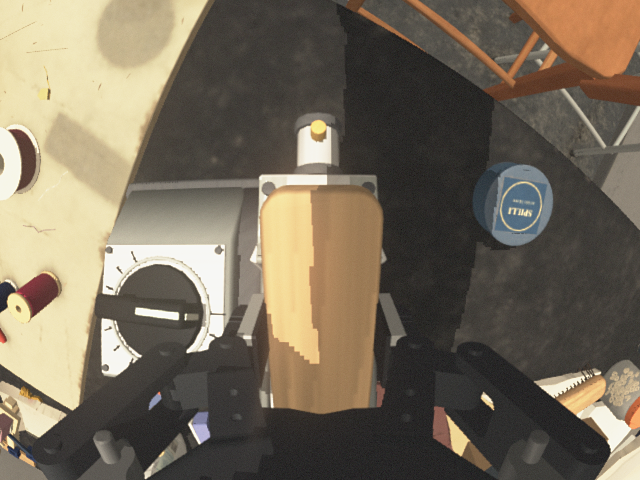

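Request:
arm_command([
  [0,0,-0.8],
  [0,0,-1.0],
  [0,0,-1.0],
  [-0.6,0,-0.4],
  [-1.0,0,0],
  [-1.0,0,0],
  [-0.6,0,0],
  [0,0,0],
], jaw=[3,3,3,3,3,3,3,3], twist=[0,0,0,0,0,0,0,0])

```text
time_s: 13.25
ee_pos: [497.2, 43.5, 151.7]
tcp_rot: [0.017, 0.022, 1.0, 0.012]
contact_force: [0.0, 0.0, -0.2]
width: 42.6
```

```bash
python3 where.py
```

```text
t 13.25 mach [ 24.6  -2.8 166.4] seat [50.5 -2.8 38.3] az 177.4 toolz [ 0.036  0.024 -0.999] F [ 0.   0.  -0.2] T [ 0.01  0.03 -0.05] w 42.6
```

Request:
arm_command([
  [-0.05,0.1,0.4],
  [-0.05,0.1,0.4],
  [0,0.05,0.3],
  [0,0,0.15],
  [0,0,0],
], jaw=[3,3,3,3,3], twist=[0,0,0,0,0])

```text
time_s: 13.67
ee_pos: [498.3, 46.4, 136.9]
tcp_rot: [0.016, 0.023, 1.0, 0.012]
contact_force: [0.3, 0.1, -0.5]
width: 42.6
```

```bash
python3 where.py;python3 - <<'E'
from h import *
s=snapshot("scene"); cv2.imwrite("pics/s13.png",cv2.resize(s["img"][150:290,310:450],None,fx=4.2,fy=4.2,interpolation=cv2.INTER_CUBIC))
E
```

```text
t 13.67 mach [2.550e+01 1.000e-01 1.516e+02] seat [43.9  0.1 24.9] az 177.4 toolz [ 0.033  0.023 -0.999] F [ 0.3  0.1 -0.5] T [-0.01  0.07  0.03] w 42.6
```

View pics/s13.png

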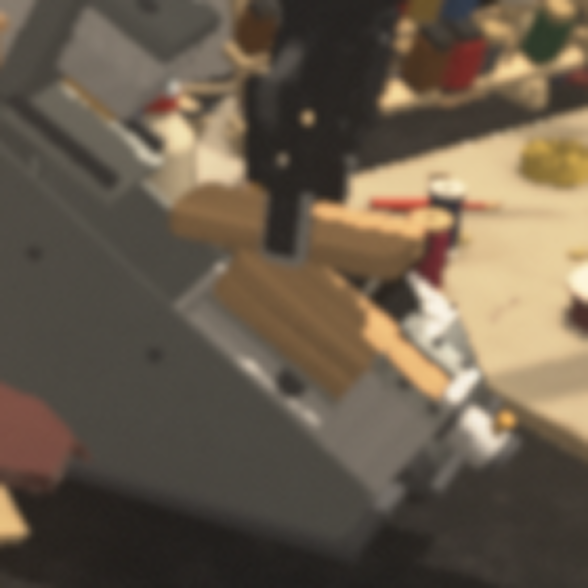

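Request:
arm_command([
  [0,0,0.15],
  [0,0,0],
  [0,0,0],
  [0,0,0],
], jaw=[3,5.0,5.0,5.0], twist=[0,0,0,0])

```text
time_s: 14.05
ee_pos: [497.9, 46.5, 135.7]
tcp_rot: [0.016, 0.022, 1.0, 0.012]
contact_force: [0.5, 0.1, -0.4]
width: 49.9
```

```bash
python3 where.py;python3 - <<'E'
from h import *
s=snapshot("scene"); cv2.imwrite("pics/s14.png",cv2.resize(s["img"][150:290,310:450],None,fx=4.2,fy=4.2,interpolation=cv2.INTER_CUBIC))
s=snapshot("wrist"); cv2.imwrite("pics/w14.png",s["img"]);pickle.dump(s,open("pics/w14.pkl","wb"))
E
```

```text
t 14.05 mach [ 25.2   0.2 150.4] seat [43.   0.2 24.1] az 177.4 toolz [ 0.034  0.023 -0.999] F [ 0.5  0.1 -0.4] T [-0.03  0.04 -0.01] w 49.9
```

View pics/s14.png

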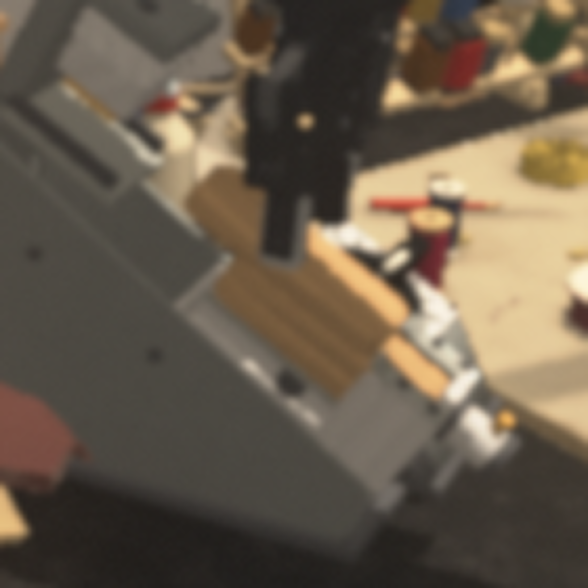

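View pics/w14.png

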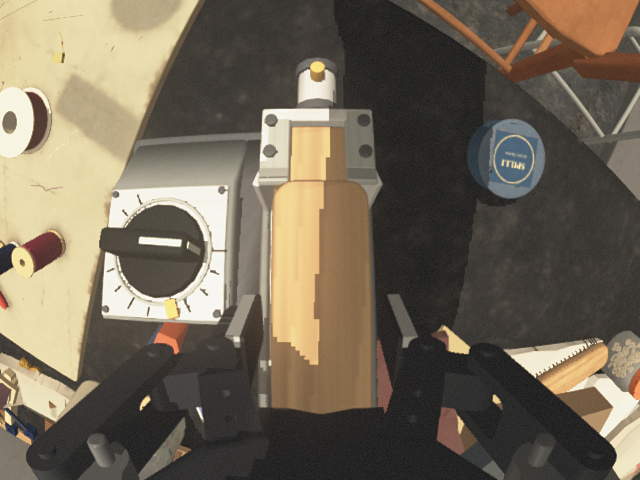

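```bash
python3 - <<'E'
from h import *
s=pickle.load(open("pics/w14.pkl","rb"));p=pickle.load(open("mach.pkl","rb"))
for n,uv,z in [("lowtop",(322,180),21),("L",(272,210),21),("R",(370,210),21),("L2",(272,300),21),("R2",(376,300),21),("lipL",(254,184),12),("lipR",(381,178),12),("knob",(317,71),0)]:
    print(n,toseat(s,[uv],z,p,True)[0].round(1))
E
```

```text
lowtop [-23.9   1.5  21. ]
L [ -9.7 -21.1  21. ]
R [-9.5 23.1 21. ]
L2 [ 30.5 -20.6  21. ]
R2 [30.9 24.4 21. ]
lipL [-25.7 -31.4  12. ]
lipR [-28.7  30.9  12. ]
knob [-1.03e+02 -1.00e-01  0.00e+00]
```

```bash
python3 - <<'E'
import cv2
im=cv2.imread("pics/w9.png");cv2.imwrite("pics/w9c.png",cv2.resize(im[270:370,220:420],None,fx=4,fy=4,interpolation=cv2.INTER_CUBIC))
E
```

```text
(no output)
```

View pics/w9c.png

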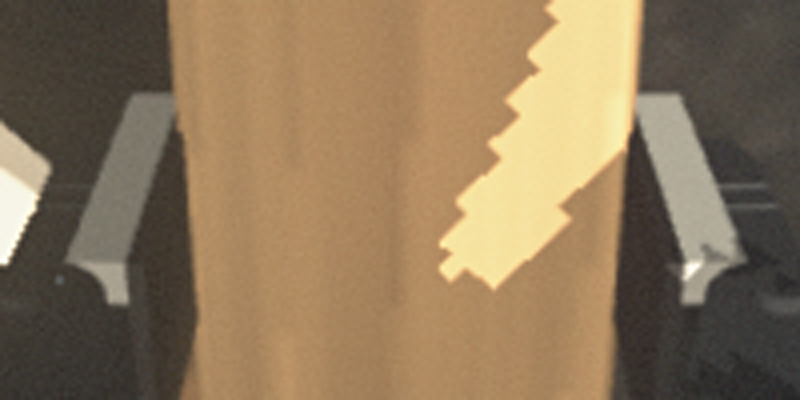

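```bash
python3 - <<'E'
from h import *
s=toolcam()
for n,hw,y in [("w9",57.4,21.5),("w9",57.4,22)]:
  for q in (1,-1):
    c,d=ray(s,[(321.9+q*hw,293.7)],True);d=d[0];k=(q*y-c[1])/d[1];print((c+k*d).round(1))
# by row assuming x=11
c,d=ray(s,[(321.9,293.7)],True);d=d[0];k=(11-c[0])/d[0];print((c+k*d).round(1))
k=(9-c[0])/d[0];print((c+k*d).round(1))
E
```

```text
[ 14.7  21.5 -23.6]
[ 15.5 -21.5 -25.5]
[ 13.3  22.  -20.8]
[ 14.2 -22.  -22.5]
[ 11.   -0.1 -15.3]
[  9.   -0.1 -11. ]
```

```bash
python3 where.py -4 0 -15.5
```

```text
t 14.15 mach [ 24.8   0.2 151.5] seat [43.2  0.2 25.3] az 177.4 toolz [ 0.034  0.023 -0.999] F [-0.4 -0.5 -0.2] T [ 0.01 -0.01  0.03] w 50.2
```

Request:
arm_command([
  [0.1,0.1,0.4],
  [0,0,0.4],
  [0,0,0.3],
  [0,0,0.15],
  [0,0,0],
], jaw=[5.2,5.2,5.2,5.2,5.2], twist=[0,0,0,0,0])

```text
time_s: 14.57
ee_pos: [497.8, 47.9, 122.5]
tcp_rot: [0.017, 0.022, 1.0, 0.012]
contact_force: [-0.0, -0.5, 0.4]
width: 52.4
```

```bash
python3 where.py -4 0 -15.5; python3 - <<'E'
from h import *
s=snapshot("wrist"); cv2.imwrite("pics/w15.png",s["img"]);pickle.dump(s,open("pics/w15.pkl","wb"))
E
```

```text
t 14.57 mach [ 24.5   1.6 138.2] seat [36.3  1.6 13.9] az 177.4 toolz [ 0.035  0.023 -0.999] F [-0.  -0.5  0.4] T [-0.04  0.08 -0.01] w 52.4
```

View pics/w15.png

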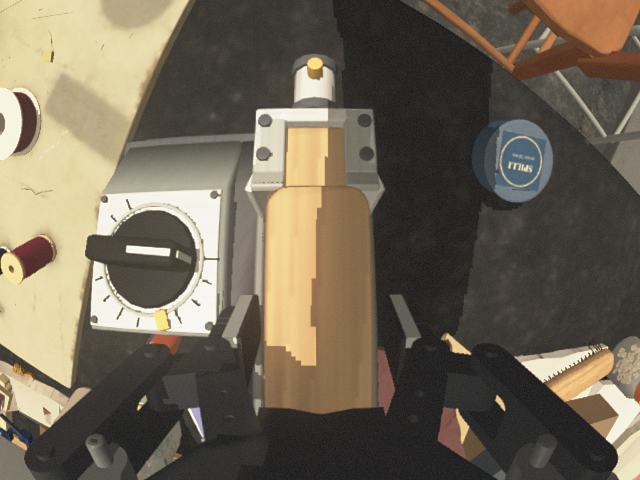

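Request:
arm_command([
  [0,0,0],
  [0,0,0],
  [0,0,0],
  [0,0,0],
], jaw=[4.6,4.0,3.0,3.0], twist=[0,0,0,0])

```text
time_s: 14.95
ee_pos: [497.8, 47.5, 123.2]
tcp_rot: [0.017, 0.023, 1.0, 0.012]
contact_force: [-0.3, -0.1, -0.1]
width: 42.6
```

```bash
python3 where.py -4 0 -15.5; python3 - <<'E'
from h import *
s=snapshot("wrist"); cv2.imwrite("pics/w16.png",s["img"]);pickle.dump(s,open("pics/w16.pkl","wb"))
E
```

```text
t 14.95 mach [ 24.4   1.1 138.8] seat [36.6  1.1 14.5] az 177.4 toolz [ 0.035  0.022 -0.999] F [-0.3 -0.1 -0.1] T [-0.02  0.05 -0.02] w 42.6
```

View pics/w16.png

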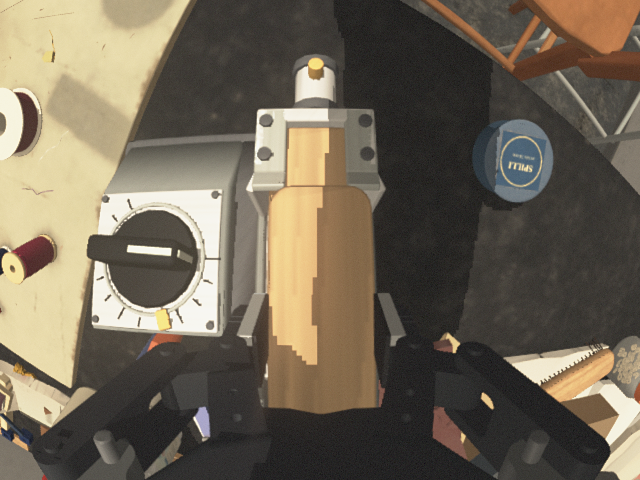

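```bash
cat > go.py <<'E'
from h import *
import sys
# go.py sx sy sz n [offx offy offz] : tool shift per row to bring offset point to seat target
p=pickle.load(open("mach.pkl","rb"));A,o=seatT(*p)
a=[float(x) for x in sys.argv[1:]]
off=a[4:7] if len(a)>6 else [-3.9,0,-15]
st=ctrl.state();M=rot(st["tcp_rot"]).as_matrix();C=st["ee_pos"]+M@off
print("seat now",((C-o)@A).round(1),"az",round(np.degrees(np.arctan2(M[1,0],M[0,0])),2),"toolz",M[:,2].round(3),"F seat",(st["contact_force"]@A).round(1),"T",st["torque"].round(2),"w",round(st["width"],1),"t",round(st["time_s"],2))
d=M.T@(o+A@np.array(a[:3])-C)/10
print("tool cm total",d.round(2),"per row",(d/a[3]).round(2))
E
python3 go.py 40 0 14 2; python3 go.py 40 0 -4 6
```

```text
seat now [36.2  1.2 14. ] az 177.38 toolz [ 0.035  0.022 -0.999] F seat [-0.7  0.  -0.1] T [-0.04  0.07  0.04] w 42.6 t 15.0
tool cm total [-0.34 -0.12 -0.18] per row [-0.17 -0.06 -0.09]
seat now [36.2  1.2 14. ] az 177.38 toolz [ 0.035  0.022 -0.999] F seat [-0.7  0.  -0.1] T [-0.04  0.07  0.04] w 42.6 t 15.0
tool cm total [-1.18 -0.16  1.41] per row [-0.2  -0.03  0.23]
```

Request:
arm_command([
  [-0.2,-0.05,-0.1],
  [-0.2,-0.05,-0.1],
  [-0.2,0,0.3],
  [-0.2,0,0.3],
  [-0.2,0,0.3],
  [-0.2,0,0.3],
  [0,0,0.1],
], jaw=[3,3,3,3,3,3,3], twist=[0,0,0,0,0,0,0])

```text
time_s: 15.58
ee_pos: [508.1, 46.3, 112.4]
tcp_rot: [0.014, 0.023, 1.0, 0.011]
contact_force: [-2.4, -0.5, 5.9]
width: 42.4
```

```bash
python3 go.py 40 0 -4 4; python3 - <<'E'
from h import *
s=snapshot("wrist"); cv2.imwrite("pics/w17.png",s["img"]);pickle.dump(s,open("pics/w17.pkl","wb"))
E
```

```text
seat now [39.9  0.4 -0.6] az 177.37 toolz [ 0.029  0.022 -0.999] F seat [ 0.9 -0.6  6.3] T [-0.07  0.45 -0.01] w 42.4 t 15.58
tool cm total [-0.17 -0.05  0.3 ] per row [-0.04 -0.01  0.07]
```

View pics/w17.png

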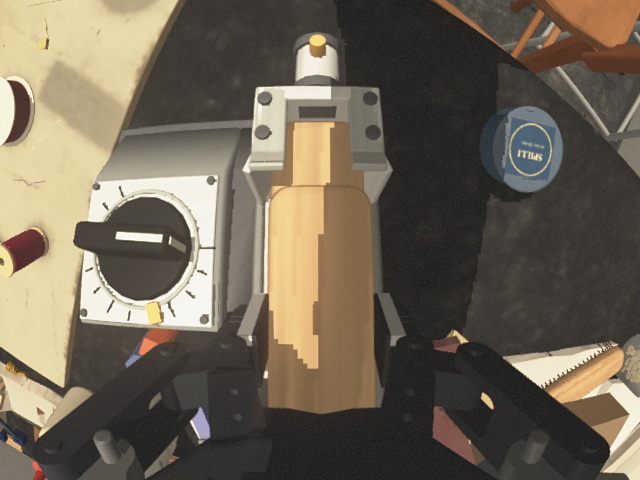

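Request:
arm_command([
  [-0.1,0,0.2],
  [-0.1,-0.05,0.2],
  [0,0,0.05],
], jaw=[3,3,3], twist=[0,0,0])

```text
time_s: 15.88
ee_pos: [510.5, 46.1, 108.4]
tcp_rot: [0.014, 0.023, 1.0, 0.012]
contact_force: [-2.7, 0.2, 5.2]
width: 42.4
```

```bash
python3 go.py 20 0 -4.5 5; python3 - <<'E'
from h import *
s=snapshot("wrist"); cv2.imwrite("pics/w18.png",s["img"][60:360,170:470]);pickle.dump(s,open("pics/w18.pkl","wb"))
p=pickle.load(open("mach.pkl","rb"))
E
```

```text
seat now [40.   0.4 -5.2] az 177.39 toolz [ 0.03   0.023 -0.999] F seat [0.2 0.1 5.9] T [-0.14  0.71 -0.06] w 42.4 t 15.88
tool cm total [ 1.79 -0.06  0.89] per row [ 0.36 -0.01  0.18]
```

View pics/w18.png

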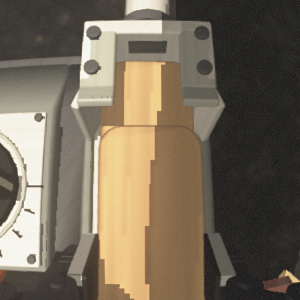

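```bash
python3 - <<'E'
from h import *
s=pickle.load(open("pics/w18.pkl","rb"));p=pickle.load(open("mach.pkl","rb"))
for n,uv,z in [("low",(321,186),1.8),("L",(268,230),1.8),("R",(374,230),1.8),("L2",(269,285),1.8),("R2",(374,285),1.8),("liptipL",(277,167),14),("liptipR",(365,167),14)]:
    print(n,toseat(s,[uv],z,p,True)[0].round(1))
E
```

```text
low [-19.9   1.    1.8]
L [ -0.7 -21.2   1.8]
R [-0.5 22.9  1.8]
L2 [ 22.1 -20.4   1.8]
R2 [22.4 22.1  1.8]
liptipL [-23.7 -16.8  14. ]
liptipR [-23.7  18.4  14. ]
```

Request:
arm_command([
  [0.35,-0.05,0.2],
  [0.35,0,0.2],
  [0.35,0,0.2],
  [0.35,0,0.2],
  [0.35,0,0.2],
  [0,0,0],
], jaw=[3,3,3,3,3,3], twist=[0,0,0,0,0,0])

```text
time_s: 16.43
ee_pos: [506.6, 46.0, 106.9]
tcp_rot: [0.031, 0.022, 0.999, 0.012]
contact_force: [-6.3, 0.5, 2.9]
width: 42.8
```

```bash
python3 go.py 0 0 -4.5 5; python3 - <<'E'
from h import *
s=snapshot("wrist"); cv2.imwrite("pics/w19.png",s["img"]);pickle.dump(s,open("pics/w19.pkl","wb"))
E
```

```text
seat now [35.5  0.1 -4.2] az 177.4 toolz [ 0.062  0.022 -0.998] F seat [-4.   0.2  5.7] T [-0.02  1.81  0.01] w 42.8 t 16.43
tool cm total [ 3.16 -0.04  1.61] per row [ 0.63 -0.01  0.32]
```

View pics/w19.png

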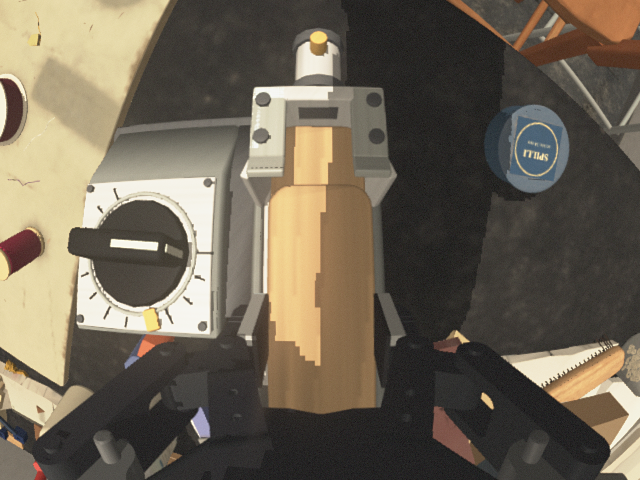

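```bash
python3 - <<'E'
from h import *
st=ctrl.state()
for k in("qpos","joint_velocities","joint_efforts","contact_force","torque"): print(k,st[k].round(3))
s=pickle.load(open("pics/w19.pkl","rb"));p=pickle.load(open("mach.pkl","rb"))
for n,uv,z in [("low",(321,185),2.5),("L",(268,230),1.8),("R",(374,230),1.8),("liptipL",(277,167),14),("knob",(318,43),0),("wall",(318,88),12)]:
    print(n,toseat(s,[uv],z,p,True)[0].round(1))
s=snapshot("scene"); cv2.imwrite("pics/s19.png",cv2.resize(s["img"][150:290,310:450],None,fx=4.2,fy=4.2,interpolation=cv2.INTER_CUBIC))
E
```

```text
qpos [-0.058 -0.06  -0.241  1.329  0.026 -0.012]
joint_velocities [-0.     0.007  0.003 -0.006 -0.001  0.001]
joint_efforts [-1.6200e-01 -2.8201e+01  3.1518e+01 -2.0840e+00  1.3000e-01 -2.5000e-02]
contact_force [-2.606  0.287  4.504]
torque [-0.028  1.04   0.035]
low [-24.6   0.7   2.5]
L [ -5.4 -21.4   1.8]
R [-5.2 22.6  1.8]
liptipL [-28.4 -17.   14. ]
knob [-1.04e+02 -1.00e-01  0.00e+00]
wall [-67.1  -0.5  12. ]
```

View pics/s19.png

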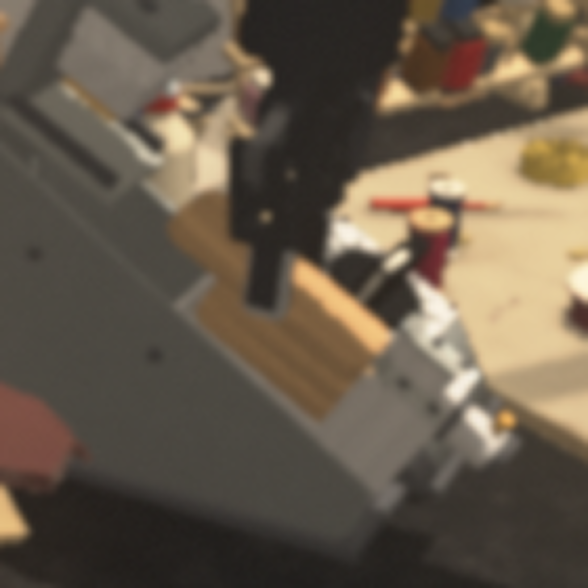

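Request:
arm_command([
  [0.5,0,0.3],
  [0.5,0,0.3],
], jaw=[3,3], twist=[0,0])

```text
time_s: 16.7
ee_pos: [502.1, 46.4, 103.1]
tcp_rot: [0.036, 0.022, 0.999, 0.012]
contact_force: [0.0, -0.3, 7.5]
width: 42.6
```

```bash
python3 go.py 0 0 -4.5 5; python3 - <<'E'
from h import *
s=snapshot("wrist"); cv2.imwrite("pics/w20.png",s["img"]);pickle.dump(s,open("pics/w20.pkl","wb"))
E
python3 go.py 0 0 -4.5 5
```

```text
seat now [29.6  0.2 -5.1] az 177.4 toolz [ 0.073  0.022 -0.997] F seat [ 3.8 -0.3  6.5] T [-0.04  0.15 -0.06] w 42.6 t 16.7
tool cm total [ 2.68 -0.05  1.24] per row [ 0.54 -0.01  0.25]
seat now [28.8  0.3 -5. ] az 177.4 toolz [ 0.072  0.022 -0.997] F seat [3.5 0.  6.2] T [ 0.02  0.36 -0.04] w 42.4 t 16.75
tool cm total [ 2.62 -0.05  1.21] per row [ 0.52 -0.01  0.24]
```

View pics/w20.png

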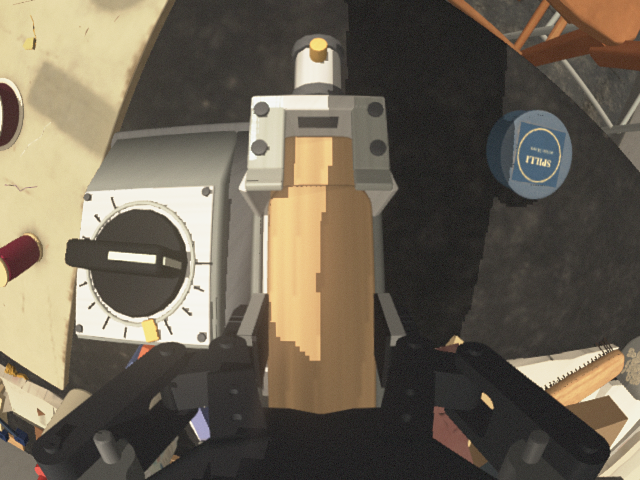

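Request:
arm_command([
  [0.5,0,0.25],
  [0.5,0,0.25],
  [0.5,0,0.25],
  [0.5,0,0.25],
], jaw=[3,3,3,3], twist=[0,0,0,0])

```text
time_s: 17.08
ee_pos: [494.6, 47.0, 99.3]
tcp_rot: [0.05, 0.022, 0.998, 0.012]
contact_force: [0.8, 0.6, 7.7]
width: 42.4
```

```bash
python3 - <<'E'
from h import *
s=snapshot("wrist"); cv2.imwrite("pics/w21.png",s["img"]);pickle.dump(s,open("pics/w21.pkl","wb"))
E
python3 go.py 0 0 -4.5 5
```

```text
seat now [20.   0.5 -4.3] az 177.4 toolz [ 0.1    0.021 -0.995] F seat [ 3.  -0.4  5.3] T [-0.01  0.27 -0.03] w 42.4 t 17.13
tool cm total [ 1.82 -0.07  0.84] per row [ 0.36 -0.01  0.17]
```

View pics/w21.png

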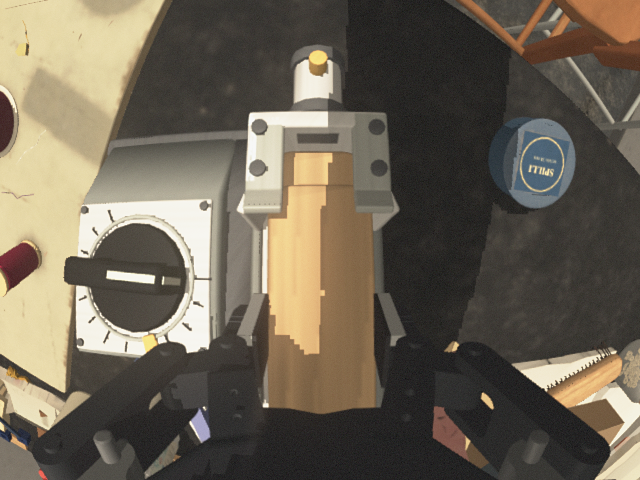

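Request:
arm_command([
  [0.5,0,0.25],
  [0.5,0,0.25],
  [0.5,0,0.25],
  [0.5,0,0.25],
  [0.5,0,0.25],
], jaw=[3,3,3,3,3], twist=[0,0,0,0,0])

```text
time_s: 17.55
ee_pos: [487.4, 47.5, 95.6]
tcp_rot: [0.07, 0.022, 0.997, 0.012]
contact_force: [0.7, -0.2, 8.3]
width: 42.1
```

```bash
python3 - <<'E'
from h import *
s=snapshot("wrist"); cv2.imwrite("pics/w22.png",s["img"]);pickle.dump(s,open("pics/w22.pkl","wb"))
E
python3 go.py 0 0 -4.5 5
```

```text
seat now [11.4  0.7 -3.6] az 177.4 toolz [ 0.139  0.02  -0.99 ] F seat [2.4 0.5 5.3] T [-0.03  0.24  0.04] w 42.3 t 17.6
tool cm total [ 1.02 -0.08  0.51] per row [ 0.2  -0.02  0.1 ]
```

View pics/w22.png

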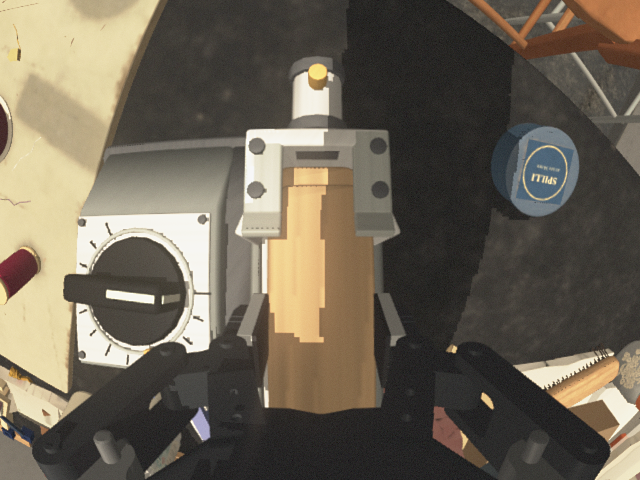

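Request:
arm_command([
  [0.5,0,0.3],
  [0.5,0,0.3],
  [0.5,0,0.3],
  [0.5,0,0.3],
  [0.5,0,0.3],
], jaw=[3,3,3,3,3], twist=[0,0,0,0,0])

```text
time_s: 18.02
ee_pos: [484.5, 47.8, 93.2]
tcp_rot: [0.094, 0.021, 0.995, 0.011]
contact_force: [-1.5, -0.7, 13.7]
width: 42.4
```

```bash
python3 - <<'E'
from h import *
s=snapshot("wrist"); cv2.imwrite("pics/w23.png",s["img"]);pickle.dump(s,open("pics/w23.pkl","wb"))
E
python3 go.py 0 0 -4.5 5
```

```text
seat now [ 7.8  0.9 -3.6] az 177.4 toolz [ 0.187  0.018 -0.982] F seat [ 5.5  0.1 12.8] T [-0.05  0.47  0.01] w 42.4 t 18.07
tool cm total [ 0.7  -0.1   0.34] per row [ 0.14 -0.02  0.07]
```

View pics/w23.png

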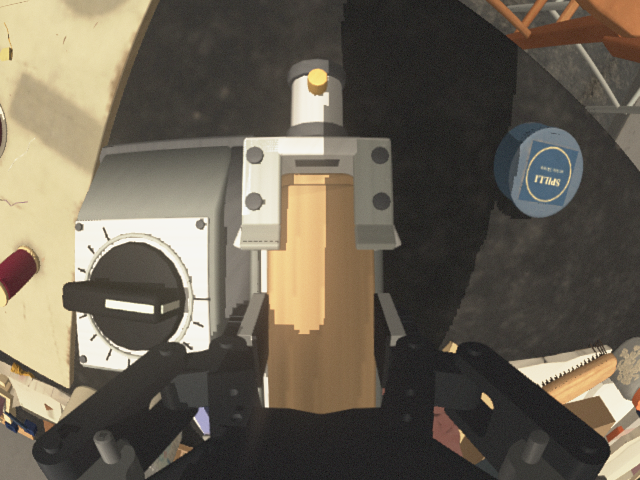

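```bash
python3 - <<'E'
from h import *
im=cv2.imread("pics/w23.png");cv2.imwrite("pics/w23c.png",cv2.resize(im[120:360,220:420],None,fx=3,fy=2.5,interpolation=cv2.INTER_CUBIC))
s=pickle.load(open("pics/w23.pkl","rb"));p=pickle.load(open("mach.pkl","rb"))
for n,uv,z in [("low",(318,184),3),("low",(318,184),0),("wall",(318,174),3),("wall",(318,174),7),("lipL",(283,247),12),("knob",(318,81),0)]:
    print(n,toseat(s,[uv],z,p,True)[0].round(1))
E
```

```text
low [-51.4   0.    3. ]
low [-52.    0.1   0. ]
wall [-55.5   0.1   3. ]
wall [-54.6  -0.    7. ]
lipL [-25.9 -13.3  12. ]
knob [-99.2   0.3   0. ]
```

View pics/w23c.png

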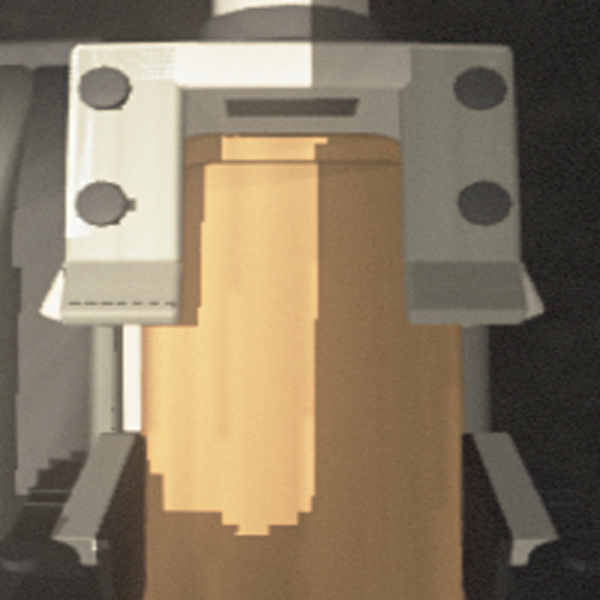

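Request:
arm_command([
  [0,0,0],
  [0,0,0],
  [0,0,0],
  [0,0,0],
], jaw=[4.6,5.2,5.2,5.2], twist=[0,0,0,0])

```text
time_s: 18.4
ee_pos: [488.2, 47.5, 94.8]
tcp_rot: [0.099, 0.021, 0.995, 0.011]
contact_force: [-0.4, -0.4, 0.5]
width: 51.8
```

```bash
python3 go.py 0 0 0 5; python3 - <<'E'
from h import *
s=snapshot("wrist"); im=s["img"];cv2.imwrite("pics/w24.png",im);cv2.imwrite("pics/w24c.png",cv2.resize(im[120:360,220:420],None,fx=3,fy=2.5,interpolation=cv2.INTER_CUBIC));pickle.dump(s,open("pics/w24.pkl","wb"))
s=snapshot("scene"); cv2.imwrite("pics/s24.png",cv2.resize(s["img"][150:290,310:450],None,fx=4.2,fy=4.2,interpolation=cv2.INTER_CUBIC))
E
```

```text
seat now [11.8  0.7 -4.2] az 177.4 toolz [ 0.197  0.018 -0.98 ] F seat [-0.1 -0.4  0.7] T [ 0.02  0.19 -0.04] w 51.8 t 18.4
tool cm total [ 1.26 -0.07 -0.02] per row [ 0.25 -0.01 -0.  ]
```

View pics/w24c.png

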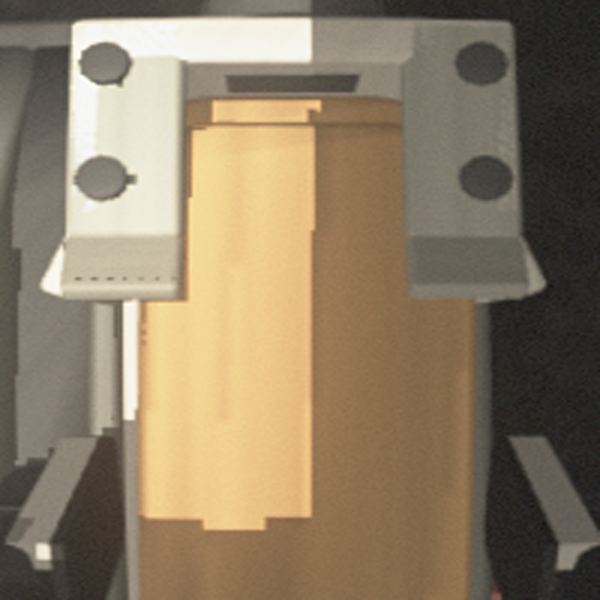

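View pics/s24.png

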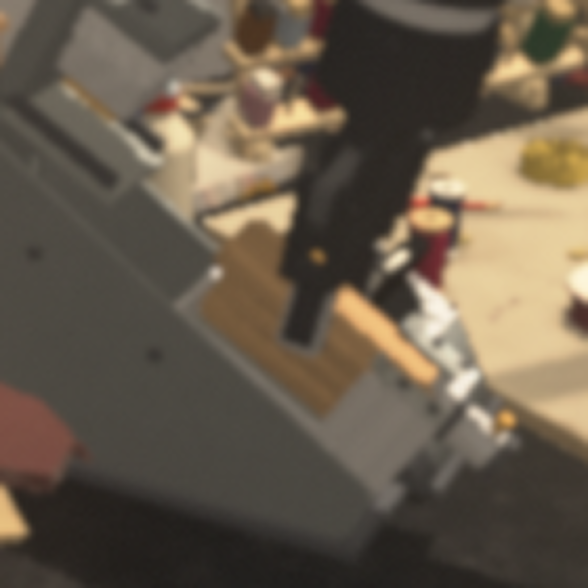

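```bash
python3 - <<'E'
from h import *
s=pickle.load(open("pics/w24.pkl","rb"));p=pickle.load(open("mach.pkl","rb"))
for n,uv,z in [("low",(318,169.6),7),("2nd end",(318,159),-7),("L",(220+145/3,120+350/2.5),7),("R",(220+470/3,120+350/2.5),7),("lipL",(220+182/3,120+298/2.5),13),("lipin",(220+182/3,120+200/2.5),12),("lipinR",(220+408/3,120+200/2.5),12)]:
    print(n,toseat(s,[uv],z,p,True)[0].round(1))
E
python3 where.py -3.9 0 -15
```

```text
low [-52.4  -0.2   7. ]
2nd end [-60.4   0.1  -7. ]
L [-17.2 -19.4   7. ]
R [-16.9  22.4   7. ]
lipL [-24.9 -14.2  13. ]
lipin [-39.6 -14.3  12. ]
lipinR [-39.5  13.9  12. ]
t 18.5 mach [ 11.8   0.7 109.9] seat [11.2  0.7 -4.2] az 177.4 toolz [ 0.195  0.018 -0.981] F [-0.2 -0.2  0.2] T [-0.    0.19 -0.05] w 52.2
```

```bash
python3 go.py 11 1 0.5 2
```

```text
seat now [11.2  0.7 -4.2] az 177.4 toolz [ 0.195  0.018 -0.981] F seat [-0.1 -0.2  0.2] T [-0.    0.19 -0.05] w 52.2 t 18.5
tool cm total [ 0.17  0.04 -0.44] per row [ 0.08  0.02 -0.22]
```

Request:
arm_command([
  [0.1,0.05,-0.3],
  [0.1,0,-0.2],
  [0,0,0],
  [0,0,0],
  [0,0,0],
  [0,0,0],
  [0,0,0],
], jaw=[5.2,5.2,5.2,4.4,3.5,3,3], twist=[0,0,0,0,0,0,0])

```text
time_s: 19.08
ee_pos: [483.6, 47.9, 97.9]
tcp_rot: [0.096, 0.022, 0.995, 0.011]
contact_force: [-0.5, 0.1, -0.0]
width: 42.1
```

```bash
python3 go.py 3.4 1 0.5 4
```

```text
seat now [9.4 0.8 0.8] az 177.37 toolz [ 0.192  0.017 -0.981] F seat [-0.5  0.1  0.3] T [-0.04  0.24 -0.07] w 42.1 t 19.08
tool cm total [0.56 0.01 0.22] per row [0.14 0.   0.05]
```

Request:
arm_command([
  [0.4,0,0.2],
  [0.5,0,0.25],
  [0.5,0,0.25],
  [0.5,0,0.2],
], jaw=[3,3,3,3], twist=[0,0,0,0])

```text
time_s: 19.42
ee_pos: [476.7, 48.3, 94.3]
tcp_rot: [0.109, 0.021, 0.994, 0.01]
contact_force: [8.0, -0.5, 4.1]
width: 41.9
```

```bash
python3 - <<'E'
from h import *
s=snapshot("wrist"); im=s["img"];cv2.imwrite("pics/w25c.png",cv2.resize(im[120:360,220:420],None,fx=3,fy=2.5,interpolation=cv2.INTER_CUBIC));pickle.dump(s,open("pics/w25.pkl","wb"))
E
python3 go.py 1.8 1 0.5 4
```

```text
seat now [1.3 1.  1.4] az 177.38 toolz [ 0.218  0.016 -0.976] F seat [ 6.   0.2 -1.3] T [-0.08 -0.77 -0.06] w 42.7 t 19.47
tool cm total [-0.07  0.    0.07] per row [-0.02  0.    0.02]
```

View pics/w25c.png

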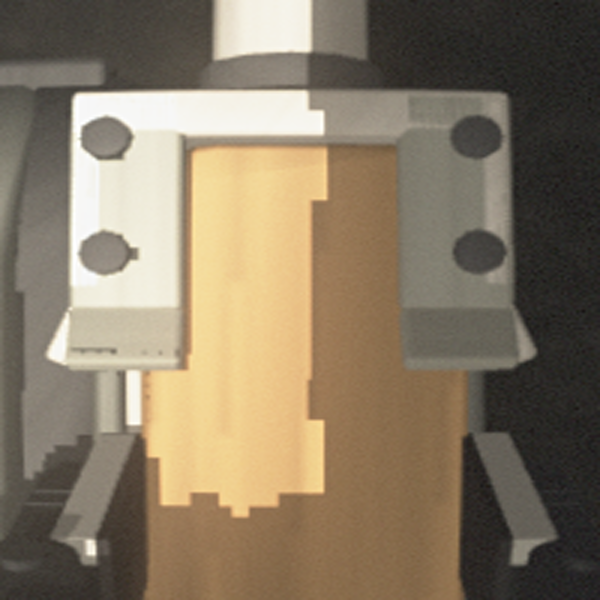

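Request:
arm_command([
  [0.3,0,0.15],
  [0,0,0],
  [0,0,0],
  [0,0,0],
  [0,0,0],
], jaw=[3,4.6,5.4,5.4,5.4], twist=[0,0,0,0,0])

```text
time_s: 19.88
ee_pos: [474.2, 48.7, 92.6]
tcp_rot: [0.11, 0.021, 0.994, 0.011]
contact_force: [-0.9, -0.0, 0.0]
width: 54.2
```

```bash
python3 - <<'E'
from h import *
s=snapshot("wrist"); im=s["img"];cv2.imwrite("pics/w26.png",im);cv2.imwrite("pics/w26c.png",cv2.resize(im[120:360,220:420],None,fx=3,fy=2.5,interpolation=cv2.INTER_CUBIC));pickle.dump(s,open("pics/w26.pkl","wb"))
E
python3 go.py 1.8 1 0.5 4
```

```text
seat now [-2.1  1.2  1. ] az 177.4 toolz [ 0.219  0.016 -0.976] F seat [ 0.3 -0.1 -0.1] T [-0.01  0.24  0.02] w 53.8 t 19.93
tool cm total [-0.38 -0.02 -0.07] per row [-0.1  -0.   -0.02]
```

View pics/w26c.png

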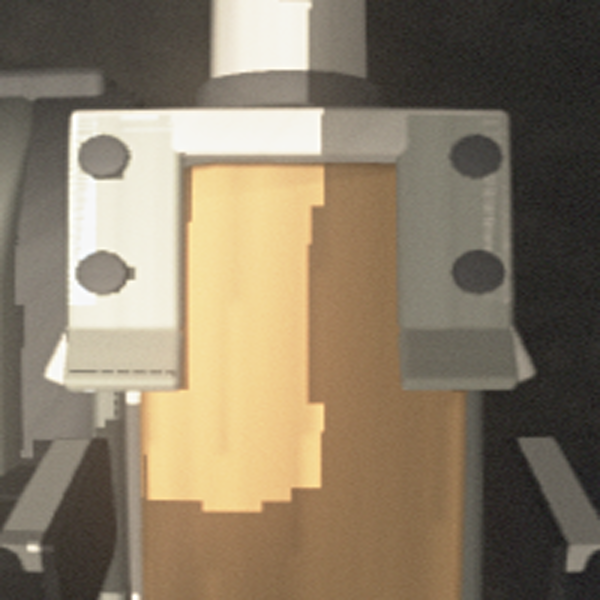

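View pics/w26.png

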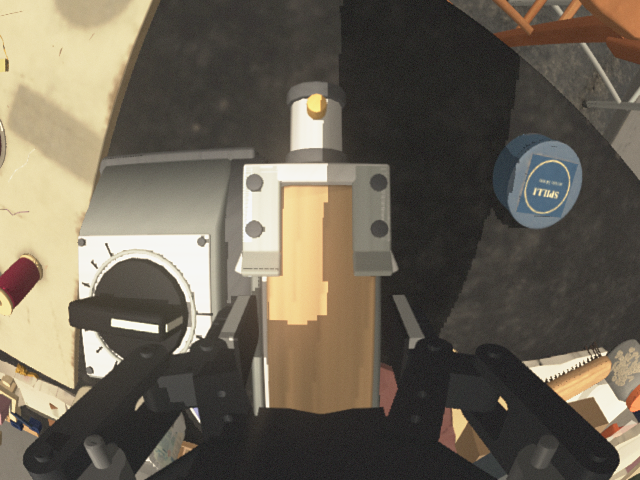

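Request:
arm_command([
  [0,0,-1],
  [0,0,-1.5],
  [0,0,-2.5],
  [0,0,-3],
  [0,0,-2],
  [0,0,-1],
], jaw=[5.6,5.6,5.6,5.6,5.6,5.6], twist=[0,0,0,0,0,0])

```text
time_s: 20.43
ee_pos: [442.9, 47.3, 198.2]
tcp_rot: [0.101, 0.021, 0.995, 0.011]
contact_force: [0.2, 0.3, 0.9]
width: 55.9
```

```bash
python3 - <<'E'
from h import *
s=snapshot("wrist"); im=s["img"];cv2.imwrite("pics/w27.png",im);cv2.imwrite("pics/w27c.png",cv2.resize(im[140:340,110:400],None,fx=2.7,fy=2.7,interpolation=cv2.INTER_CUBIC));pickle.dump(s,open("pics/w27.pkl","wb"))
s=snapshot("scene"); cv2.imwrite("pics/s27.png",cv2.resize(s["img"][150:290,310:450],None,fx=4.2,fy=4.2,interpolation=cv2.INTER_CUBIC))
E
python3 go.py 1.8 1 0.5 4
```

```text
seat now [ 25.1  -1.7 107.5] az 177.42 toolz [ 0.204  0.017 -0.979] F seat [-0.3 -0.4 -1.2] T [-0.    0.12 -0.03] w 55.9 t 20.53
tool cm total [-1.14 -0.03 10.9 ] per row [-0.29 -0.01  2.72]
```

View pics/w27c.png

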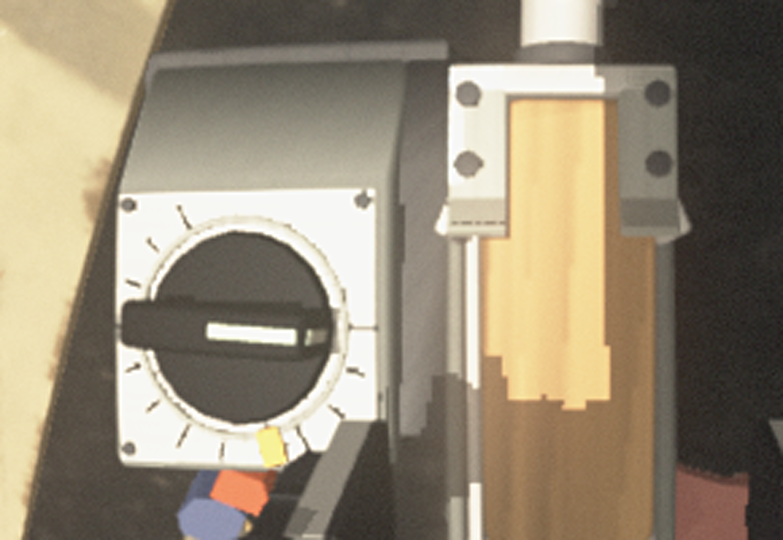

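View pics/s27.png

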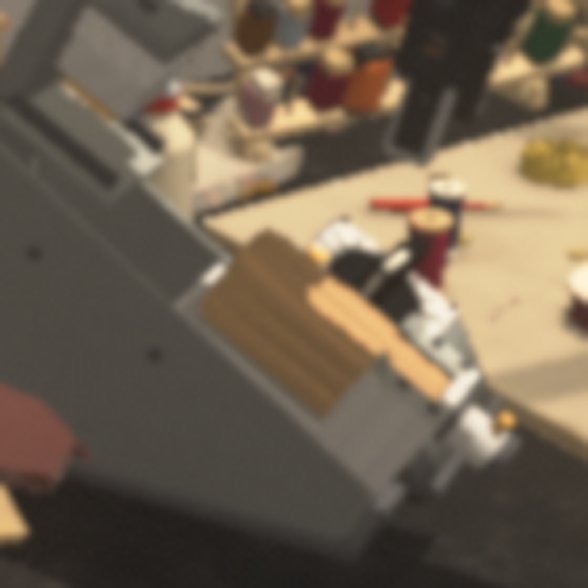

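```bash
python3 - <<'E'
from h import *
p=pickle.load(open("mach.pkl","rb"));A,o=seatT(*p)
s1=pickle.load(open("pics/w1.pkl","rb"));s2=pickle.load(open("pics/w27.pkl","rb"))
F1=lambda a:np.array(a)/3.5+[215-.35,140-.35]
F2=lambda a:np.array(a)/2.7+[110-.3,140-.3]
for n,s,uv,z in [("low",s2,(560,98),7),("L",s2,(483,300),7),("R",s2,(655,300),7)]: print(n,toseat(s,[F2(uv)],z,p,True)[0].round(1))
def tri(obs):
    B=np.zeros((3,3));b=np.zeros(3)
    for s,uv in obs:
        c,d=ray(s,[uv],True);d=d[0]/np.linalg.norm(d[0]);Q=np.eye(3)-np.outer(d,d);B+=Q;b+=Q@c
    X=np.linalg.solve(B,b);return X,[np.linalg.norm(proj(s,X,True)-uv) for s,uv in obs]
for n,a,b in [("TL",(36,313),(128,204)),("TR",(239,283),(363,199)),("BL",(46,520),(128,449)),("ptr line in",(120,381),(207,331)),("ptr out",(199,377),(297,337)),("tab",(178,497),(272,447)),("barback",(47,390),(122,322))]:
    X,e=tri([(s1,F1(a)),(s2,F2(b))]);print(n,X.round(1),((X-o)@A).round(1),np.round(e,1))
print(-s1["R"].T@s1["t"],-s2["R"].T@s2["t"])
E
```

```text
low [-61.   -1.1   7. ]
L [ -9.1 -20.9   7. ]
R [-8.9 22.8  7. ]
TL [453.4 -87.5  58.7] [ -39.3 -135.4  -34.2] [0.4 0.6]
TR [457.3 -11.9  57.2] [-39.8 -59.7 -35.7] [0. 0.]
BL [518.3 -90.8  98.5] [  36.8 -135.7  -32.2] [0. 0.]
ptr line in [471.8 -50.3 106.5] [ -1.1 -97.4  -1.1] [0.3 0.4]
ptr out [475.1 -24.7 106.1] [  0.6 -71.7  -2.5] [0.  0.1]
tab [517.8 -42.5  98.5] [ 34.5 -87.5 -30.8] [0.1 0.2]
barback [471.3 -77.5 101.2] [  -3.  -124.6   -6.2] [0.4 0.5]
[362.92440798  48.09993738 507.19568691] [339.49312055  48.13642865 330.58101039]
```

```bash
python3 go.py -25 -78 45 7 0 0 -7
```

```text
seat now [ 18.9  -1.5 101.2] az 177.42 toolz [ 0.204  0.017 -0.979] F seat [-0.3 -0.4 -1.2] T [-0.    0.12 -0.03] w 55.9 t 20.53
tool cm total [ 2.43 -7.82  6.5 ] per row [ 0.35 -1.12  0.93]
```

Request:
arm_command([
  [0.5,-1.5,0],
  [0.6,-2.0,0],
  [0.6,-2.0,0.5],
  [0.5,-1.5,1.0],
  [0.2,-0.5,1.5],
  [0,0,1.5],
  [0,0,1.0],
  [0,0,0],
], jaw=[4,2,0,0,0,0,0,0], twist=[0,0,0,0,0,0,0,0])

```text
time_s: 21.2
ee_pos: [424.4, -27.4, 124.9]
tcp_rot: [0.096, 0.021, 0.995, 0.013]
contact_force: [-0.6, -0.5, -0.6]
width: -0.3
```

```bash
python3 go.py -25 -78 -14 5 0 0 -7;python3 - <<'E'
from h import *
s=snapshot("wrist"); im=s["img"];cv2.imwrite("pics/w28.png",im);pickle.dump(s,open("pics/w28.pkl","wb"))
E
```

```text
seat now [-31.5 -77.   45.6] az 177.48 toolz [ 0.192  0.021 -0.981] F seat [-0.8 -0.5 -0.2] T [0.01 0.22 0.02] w -0.3 t 21.2
tool cm total [-2.55 -0.27  5.42] per row [-0.51 -0.05  1.08]
```

View pics/w28.png

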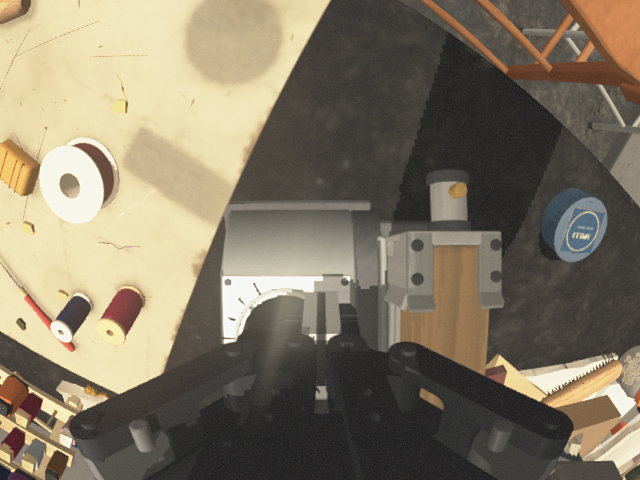

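Request:
arm_command([
  [-0.3,0,0.8],
  [-0.4,0,1.0],
  [-0.4,0,1.0],
  [-0.4,0,0.9],
  [-0.3,0,0.7],
  [-0.2,0,0.4],
  [0,0,0.2],
  [0,0,0],
], jaw=[0,0,0,0,0,0,0,0], twist=[0,0,0,0,0,0,0,0])

```text
time_s: 21.92
ee_pos: [458.9, -25.6, 77.9]
tcp_rot: [0.098, 0.018, 0.995, 0.012]
contact_force: [-0.7, -0.7, 0.1]
width: -0.0
```

```bash
python3 go.py -28 -78 -14 5 0 0 -7;python3 - <<'E'
from h import *
s=snapshot("wrist"); im=s["img"];cv2.imwrite("pics/w29.png",im);pickle.dump(s,open("pics/w29.pkl","wb"))
s=snapshot("scene"); cv2.imwrite("pics/s29.png",cv2.resize(s["img"][150:290,310:450],None,fx=4.2,fy=4.2,interpolation=cv2.INTER_CUBIC))
s=snapshot("top"); cv2.imwrite("pics/t29.png",cv2.resize(s["img"][215:345,360:490],None,fx=4.2,fy=4.2,interpolation=cv2.INTER_CUBIC))
E
```

```text
seat now [-25.2 -73.6 -12.3] az 177.73 toolz [ 0.195  0.021 -0.981] F seat [-0.5 -0.7  0.4] T [0.04 0.22 0.  ] w -0.0 t 21.92
tool cm total [ 0.21 -0.45  0.24] per row [ 0.04 -0.09  0.05]
```

View pics/w29.png

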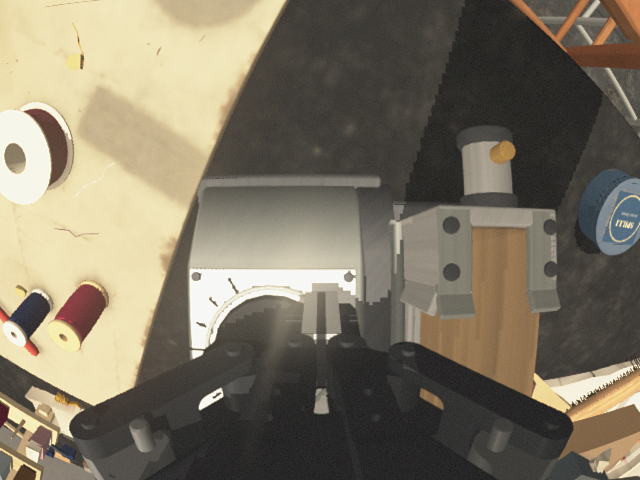

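View pics/s29.png

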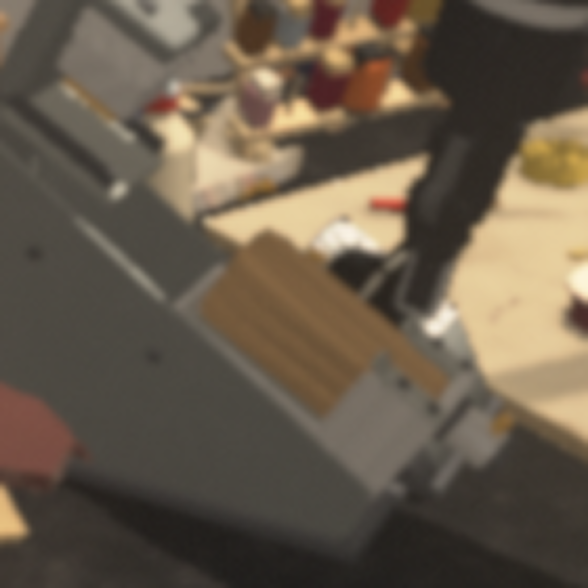

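View pics/t29.png

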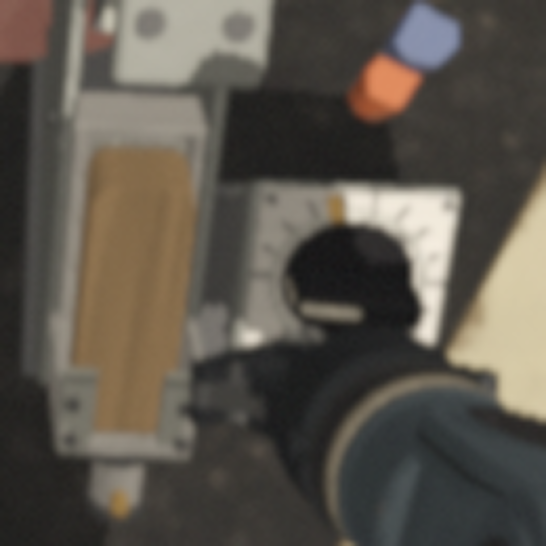

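```bash
python3 go.py -25 -79 -14 2 0 0 -7;python3 go.py -4 -79 -14 6 0 0 -7
```

```text
seat now [-24.4 -73.8 -11.5] az 177.72 toolz [ 0.197  0.021 -0.98 ] F seat [1.  0.7 0.6] T [-0.02  0.18 -0.03] w -0.2 t 22.07
tool cm total [-0.02 -0.53  0.24] per row [-0.01 -0.26  0.12]
seat now [-24.4 -73.8 -11.5] az 177.72 toolz [ 0.197  0.021 -0.98 ] F seat [1.  0.7 0.6] T [-0.02  0.18 -0.03] w -0.2 t 22.07
tool cm total [-2.01 -0.52 -0.44] per row [-0.33 -0.09 -0.07]
```

Request:
arm_command([
  [0,-0.3,0.1],
  [0,-0.2,0.1],
  [-0.3,0,-0.1],
  [-0.35,0,-0.1],
  [-0.35,0,-0.1],
  [-0.35,0,-0.1],
  [-0.35,0,-0.1],
  [-0.3,0,-0.1],
], jaw=[0,0,0,0,0,0,0,0], twist=[0,0,0,0,0,0,0,0])

```text
time_s: 22.73
ee_pos: [466.2, -30.2, 81.5]
tcp_rot: [0.085, 0.02, 0.996, 0.014]
contact_force: [-5.6, 0.5, 0.7]
width: 0.2
```

```bash
python3 go.py 8 -79 -14 6 0 0 -7;python3 - <<'E'
from h import *
s=snapshot("wrist"); im=s["img"];cv2.imwrite("pics/w30.png",im);pickle.dump(s,open("pics/w30.pkl","wb"))
s=snapshot("scene"); cv2.imwrite("pics/s30.png",cv2.resize(s["img"][150:290,310:450],None,fx=4.2,fy=4.2,interpolation=cv2.INTER_CUBIC))
s=snapshot("top"); cv2.imwrite("pics/t30.png",cv2.resize(s["img"][215:345,360:490],None,fx=4.2,fy=4.2,interpolation=cv2.INTER_CUBIC))
E
```

```text
seat now [-16.7 -77.9 -13. ] az 177.57 toolz [ 0.17   0.025 -0.985] F seat [-4.5  0.2  3.4] T [ 0.04  1.3  -0.04] w 0.2 t 22.73
tool cm total [-2.36 -0.1  -0.77] per row [-0.39 -0.02 -0.13]
```

View pics/t30.png

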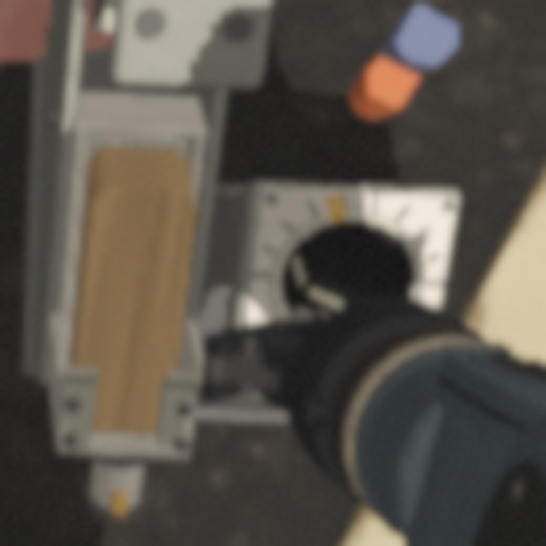

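View pics/s30.png

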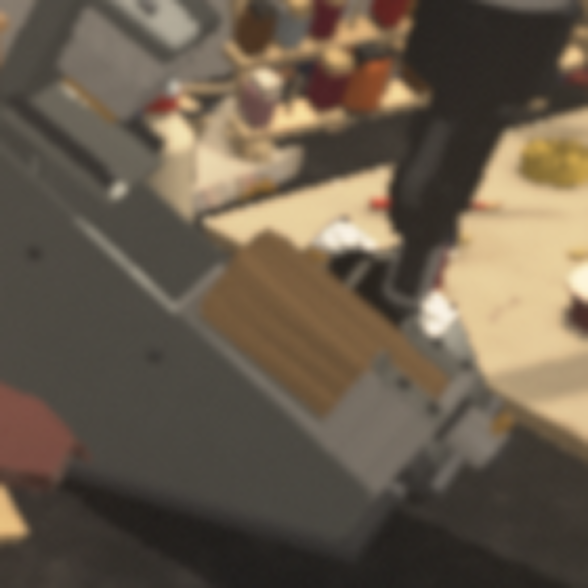

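Request:
arm_command([
  [-0.5,0,-0.15],
  [-0.5,0,-0.15],
  [-0.5,0,-0.15],
  [-0.5,0,-0.15],
], jaw=[0,0,0,0], twist=[0,0,0,0])

```text
time_s: 23.22
ee_pos: [469.3, -28.9, 82.7]
tcp_rot: [0.066, 0.021, 0.997, 0.016]
contact_force: [-10.1, 0.7, 1.9]
width: 0.2
```

```bash
python3 go.py 8 -79 -14 6 0 0 -7;python3 - <<'E'
from h import *
s=snapshot("top"); cv2.imwrite("pics/t31.png",cv2.resize(s["img"][215:345,360:490],None,fx=4.2,fy=4.2,interpolation=cv2.INTER_CUBIC))
E
```

```text
seat now [-13.3 -76.4 -13.5] az 177.41 toolz [ 0.133  0.029 -0.991] F seat [-7.8  0.2  6.7] T [ 0.13  2.14 -0.09] w 0.2 t 23.22
tool cm total [-1.99 -0.23 -0.78] per row [-0.33 -0.04 -0.13]
```

View pics/t31.png

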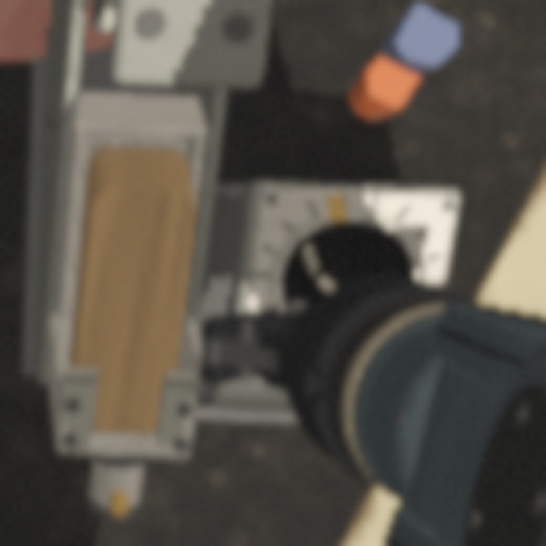

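Request:
arm_command([
  [-0.3,-0.3,-0.1],
  [-0.3,-0.3,-0.1],
  [0,-0.2,0],
], jaw=[0,0,0], twist=[0,0,0])

```text
time_s: 23.52
ee_pos: [468.0, -29.0, 82.7]
tcp_rot: [0.058, 0.02, 0.998, 0.026]
contact_force: [-1.3, 3.9, 1.4]
width: -0.1
```

```bash
python3 go.py 8 -79 -14 6 0 0 -7;python3 - <<'E'
from h import *
s=snapshot("top"); cv2.imwrite("pics/t32.png",cv2.resize(s["img"][215:345,360:490],None,fx=4.2,fy=4.2,interpolation=cv2.INTER_CUBIC))
s=snapshot("wrist"); im=s["img"];cv2.imwrite("pics/w32.png",im)
E
```

```text
seat now [-14.3 -76.7 -13. ] az 177.56 toolz [ 0.116  0.049 -0.992] F seat [-0.6  3.8  2. ] T [0.62 0.34 0.11] w -0.1 t 23.52
tool cm total [-2.09 -0.19 -0.81] per row [-0.35 -0.03 -0.13]
```

View pics/t32.png

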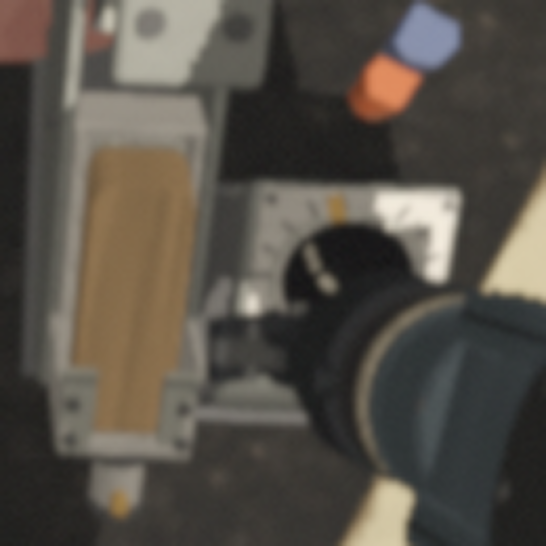

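View pics/w32.png

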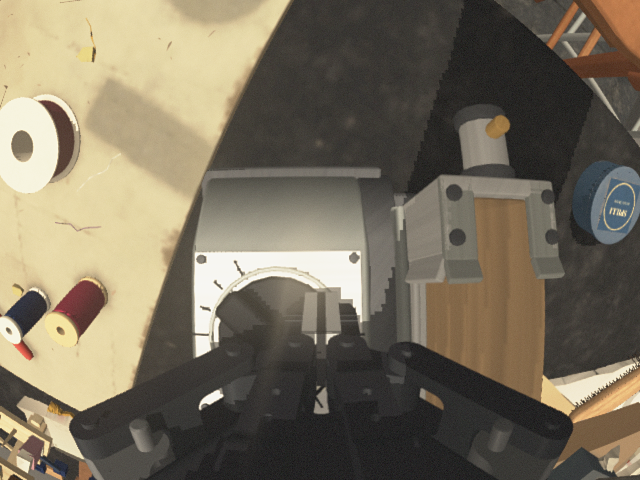

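Request:
arm_command([
  [0.3,0.3,0],
  [0.3,0.3,-0.5],
  [0.5,0.3,-1.5],
  [0.5,0.3,-1.5],
  [0.5,0.5,-1.5],
  [0.5,0.5,-1.0],
  [0,0,0],
], jaw=[0,0,0,0,0,0,0], twist=[0,0,0,0,0,0,0])

```text
time_s: 24.2
ee_pos: [437.5, -8.8, 145.7]
tcp_rot: [0.061, 0.02, 0.998, 0.024]
contact_force: [-0.3, 1.3, -0.2]
width: 0.1
```

```bash
python3 go.py 8 -79 -14 6 0 0 -7;python3 - <<'E'
from h import *
s=snapshot("wrist"); im=s["img"];cv2.imwrite("pics/w33.png",im);pickle.dump(s,open("pics/w33.pkl","wb"))
s=snapshot("top"); cv2.imwrite("pics/t33.png",cv2.resize(s["img"][215:345,360:490],None,fx=4.2,fy=4.2,interpolation=cv2.INTER_CUBIC));pickle.dump(s,open("pics/t33.pkl","wb"))
E
```

```text
seat now [-10.  -57.9  57.4] az 177.53 toolz [ 0.123  0.045 -0.991] F seat [-0.4  1.3 -0. ] T [-0.02  0.15  0.05] w 0.1 t 24.2
tool cm total [-4.44 -2.42  5.75] per row [-0.74 -0.4   0.96]
```

View pics/w33.png

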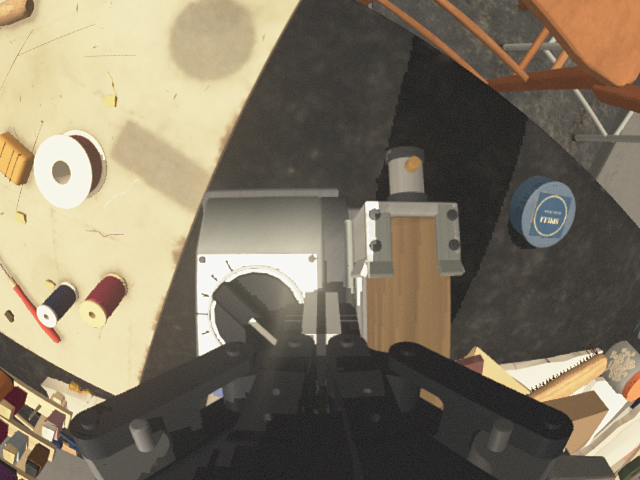

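View pics/t33.png

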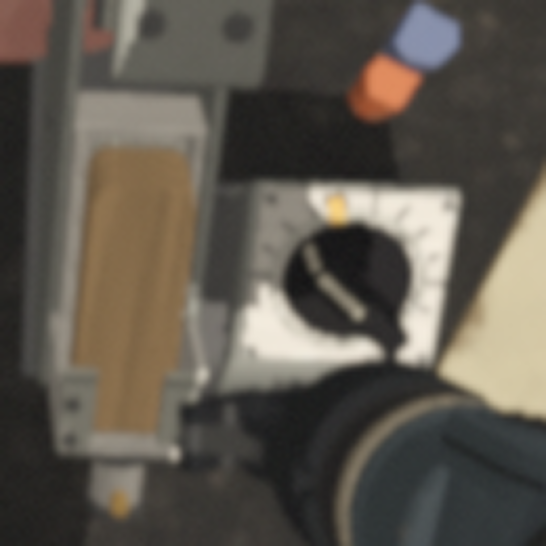

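```bash
cat > ang.py <<'E'
from h import *
p=pickle.load(open("mach.pkl","rb"))
def top(s,pts,zs,f=4.2,o=(360,215),fish=False):
    return np.array([toseat(s,[np.array(a)/f+np.array(o)],z,p,fish)[0] for a,z in zip(pts,zs)])
E
python3 - <<'E'
from ang import *
s=pickle.load(open("pics/t33.pkl","rb"))
P=top(s,[(308,250),(363,316),(337,208),(272,200),(449,205)],[-2,-2,-31,-34,-34]);print(P.round(1))
d=P[0]-P[1];print("dial deg",np.degrees(np.arctan2(d[0],d[1])))
# wrist
w=pickle.load(open("pics/w33.pkl","rb"))
Q=np.array([toseat(w,[a],z,p,True)[0] for a,z in [((250,320),-2),((275,342),-2),((202,258),-34),((315,258),-34)]]);print(Q.round(1))
d=Q[1]-Q[0];print(np.degrees(np.arctan2(d[0],d[1])))
E
```

```text
[[  28.3  -70.6   -2. ]
 [  -2.3  -97.9   -2. ]
 [  34.3  -87.2  -31. ]
 [  35.3  -59.4  -34. ]
 [  36.5 -135.9  -34. ]]
dial deg 48.414812214106355
[[  -0.8  -97.3   -2. ]
 [  12.5  -82.6   -2. ]
 [ -40.2 -135.6  -34. ]
 [ -39.6  -57.   -34. ]]
42.05584082975432
```

```bash
python3 go.py 8 -53 30 6 0 0 -7; python3 go.py 8 -53 -14 6 0 0 -7
```

```text
seat now [-11.  -58.3  55.7] az 177.51 toolz [ 0.121  0.045 -0.992] F seat [-0.   0.8 -0.3] T [-0.06  0.15 -0.01] w -0.1 t 24.3
tool cm total [-2.76  0.44  1.64] per row [-0.46  0.07  0.27]
seat now [-11.  -58.3  55.7] az 177.51 toolz [ 0.121  0.045 -0.992] F seat [-0.   0.8 -0.3] T [-0.06  0.15 -0.01] w -0.1 t 24.3
tool cm total [-4.49  0.22  5.68] per row [-0.75  0.04  0.95]
```

Request:
arm_command([
  [-0.7,0.2,0.2],
  [-0.9,0.1,0.5],
  [-0.8,0,0.9],
  [-0.6,0,1.0],
  [-0.6,0,1.1],
  [-0.5,0,1.0],
  [-0.3,0,0.6],
  [0,0,0.2],
], jaw=[0,0,0,0,0,0,0,0], twist=[0,0,0,0,0,0,0,0])

```text
time_s: 24.97
ee_pos: [491.7, -5.8, 84.7]
tcp_rot: [0.058, 0.021, 0.998, 0.024]
contact_force: [-1.4, 0.3, 0.6]
width: -0.2
```

```bash
python3 go.py 8 -53 -14 6 0 0 -7;python3 - <<'E'
from h import *
s=snapshot("wrist"); im=s["img"];cv2.imwrite("pics/w34.png",im);pickle.dump(s,open("pics/w34.pkl","wb"))
s=snapshot("top"); cv2.imwrite("pics/t34.png",cv2.resize(s["img"][215:345,360:490],None,fx=4.2,fy=4.2,interpolation=cv2.INTER_CUBIC));pickle.dump(s,open("pics/t34.pkl","wb"))
E
```

```text
seat now [  6.3 -52.3 -22.5] az 177.42 toolz [ 0.116  0.045 -0.992] F seat [-0.9  0.2  1.2] T [-0.05  0.11  0.01] w -0.2 t 24.97
tool cm total [ 0.18 -0.02 -0.85] per row [ 0.03 -0.   -0.14]
```

View pics/w34.png

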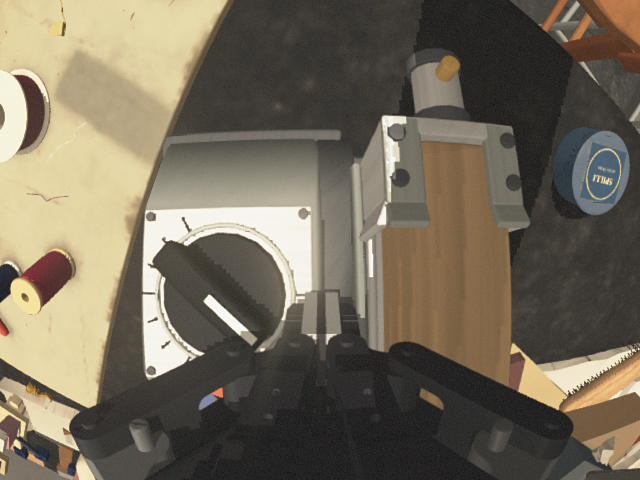

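View pics/t34.png

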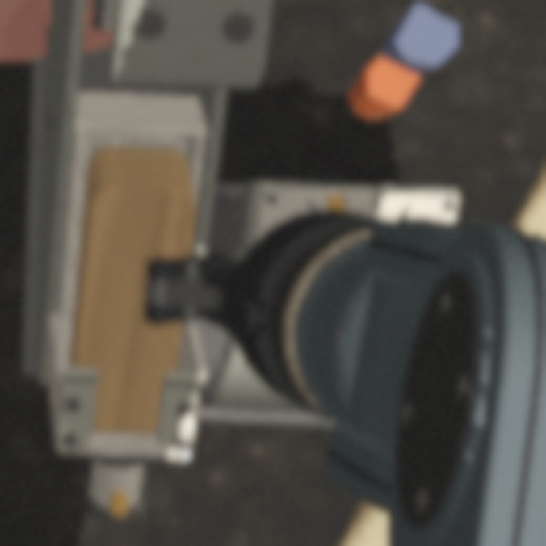

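Request:
arm_command([
  [0,0,-0.4],
  [0,-0.3,-0.3],
  [0,-0.5,0],
  [0,-0.5,0],
  [0,-0.5,0],
  [0,-0.4,0],
], jaw=[0,0,0,0,0,0], twist=[0,0,0,0,0,0])

```text
time_s: 25.57
ee_pos: [496.0, -19.6, 98.1]
tcp_rot: [0.067, 0.017, 0.997, 0.036]
contact_force: [2.4, 4.1, -2.2]
width: -0.3
```

```bash
python3 go.py 8 -78 -14 6 0 0 -7;python3 - <<'E'
from h import *
s=snapshot("wrist"); im=s["img"];cv2.imwrite("pics/w35.png",im);pickle.dump(s,open("pics/w35.pkl","wb"))
E
```

```text
seat now [ 17.1 -66.1 -13.3] az 177.8 toolz [ 0.135  0.069 -0.988] F seat [ 0.8  4.2 -3. ] T [ 0.81 -0.41  0.12] w -0.3 t 25.57
tool cm total [ 0.83 -1.21  0.32] per row [ 0.14 -0.2   0.05]
```

View pics/w35.png

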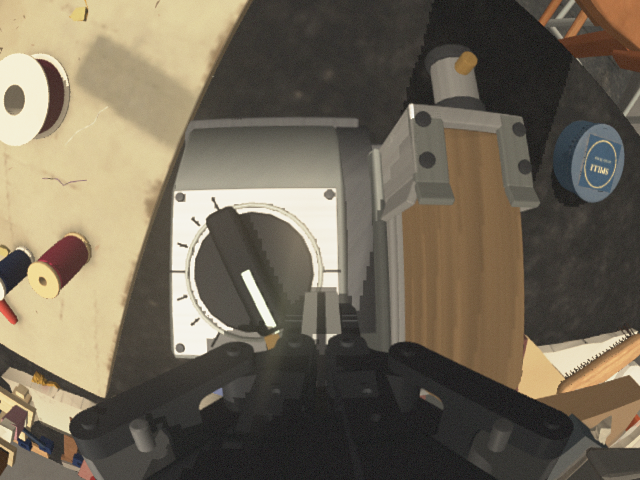

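```bash
cat >> ang.py <<'E'
def wang(fn,a,b,tab=None):
    w=pickle.load(open(fn,"rb"))
    Q=np.array([toseat(w,[q],-2,p,True)[0] for q in (a,b)]);d=Q[1]-Q[0]
    print(Q.round(1),"line deg",np.degrees(np.arctan2(d[0],d[1])).round(1),"axis->end deg",np.degrees(np.arctan2(Q[1][0]+1,Q[1][1]+97.7)).round(1))
    for q in [tab] if tab else []:
        t=toseat(w,[q],-31,p,True)[0];print("tab",t.round(1),np.degrees(np.arctan2(t[0]+1,t[1]+97.7)).round(1))
E
python3 -c "
from ang import *
wang('pics/w35.pkl',(244.5,272),(269,328))
wang('pics/w34.pkl',(208,298),(252,343))"
```

```text
[[ -0.4 -97.3  -2. ]
 [ 22.3 -87.9  -2. ]] line deg 67.4 axis->end deg 67.1
[[ -0.6 -96.5  -2. ]
 [ 16.6 -79.6  -2. ]] line deg 45.5 axis->end deg 44.1
```

Request:
arm_command([
  [0.1,-0.4,0.1],
  [0.1,-0.3,0],
], jaw=[0,0], twist=[0,0])

```text
time_s: 25.78
ee_pos: [498.3, -25.0, 100.3]
tcp_rot: [0.073, 0.015, 0.996, 0.039]
contact_force: [2.2, 3.2, -0.9]
width: -0.4
```

```bash
python3 go.py 8 -78 -14 6 0 0 -7;python3 - <<'E'
from h import *
s=snapshot("wrist"); im=s["img"];cv2.imwrite("pics/w36.png",cv2.resize(im[170:370,150:400],None,fx=3,fy=3,interpolation=cv2.INTER_CUBIC));pickle.dump(s,open("pics/w36.pkl","wb"))
E
```

```text
seat now [ 20.3 -71.4 -12.7] az 177.9 toolz [ 0.147  0.075 -0.986] F seat [ 1.3  3.3 -1.8] T [ 0.56 -0.15  0.06] w -0.4 t 25.78
tool cm total [ 1.1  -0.69  0.52] per row [ 0.18 -0.11  0.09]
```

View pics/w36.png

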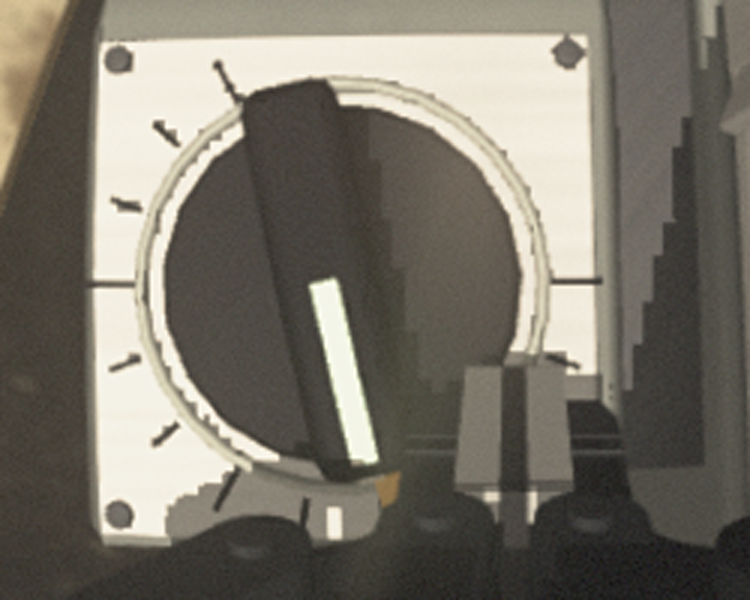

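```bash
python3 -c "
from ang import *
wang('pics/w36.pkl',(257.3,263),(270.4,324),(279.3,333))"
```

```text
[[ -0.9 -97.4  -2. ]
 [ 23.8 -92.7  -2. ]] line deg 79.0 axis->end deg 78.5
tab [ 32.1 -90.2 -31. ] 77.2
```

Request:
arm_command([
  [0,0.5,0],
  [0,0.6,-0.5],
  [0.3,0.3,-1.5],
  [0.7,0.3,-2.0],
  [1.0,0.8,-2.0],
  [1.0,1.0,-1.5],
  [0.5,0.8,-1],
  [0,0,0],
], jaw=[0,0,0,0,0,0,0,0], twist=[0,0,0,0,0,0,0,0])

```text
time_s: 26.5
ee_pos: [447.6, 12.1, 188.5]
tcp_rot: [0.071, 0.018, 0.997, 0.034]
contact_force: [0.7, 0.3, 0.5]
width: -0.2
```

```bash
python3 go.py 8 -78 -14 6 0 0 -7;python3 - <<'E'
from h import *
s=snapshot("wrist"); im=s["img"];cv2.imwrite("pics/w37.png",im);pickle.dump(s,open("pics/w37.pkl","wb"))
s=snapshot("top"); cv2.imwrite("pics/t37.png",cv2.resize(s["img"][215:345,360:490],None,fx=4.2,fy=4.2,interpolation=cv2.INTER_CUBIC));pickle.dump(s,open("pics/t37.pkl","wb"))
E
```

```text
seat now [ 19.1 -36.7  89.9] az 177.64 toolz [ 0.143  0.065 -0.987] F seat [0.8 0.3 0.1] T [-0.09  0.1   0.01] w -0.2 t 26.5
tool cm total [-2.82 -4.86  9.73] per row [-0.47 -0.81  1.62]
```

View pics/w37.png

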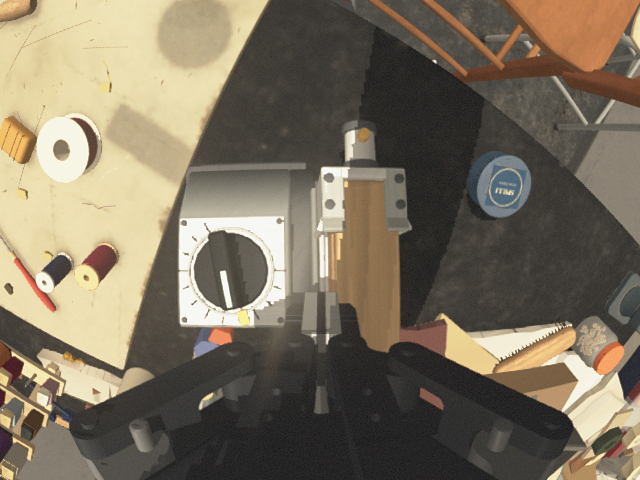

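View pics/t37.png

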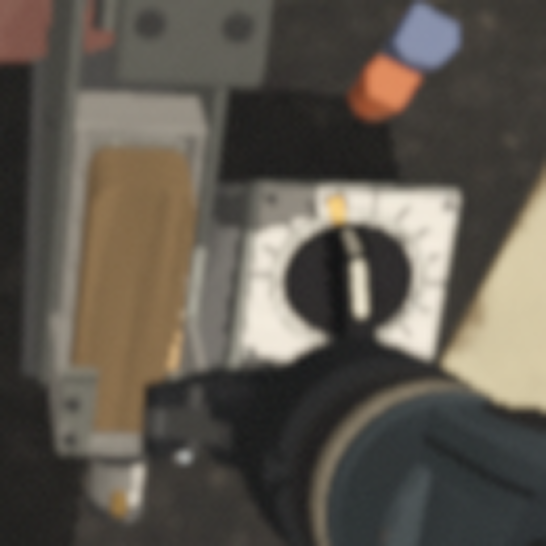

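```bash
python3 - <<'E'
from ang import *
im=pickle.load(open("pics/w37.pkl","rb"))["img"];cv2.imwrite("pics/w37c.png",cv2.resize(im[200:340,170:310],None,fx=4.2,fy=4.2,interpolation=cv2.INTER_CUBIC))
hsv=cv2.cvtColor(im,cv2.COLOR_BGR2HSV);m=cv2.inRange(hsv,(18,90,140),(32,255,255));m[:300]=0;m[335:]=0;m[:,:225]=0;m[:,265:]=0
ys,xs=np.nonzero(m);print(len(xs),xs.mean(),ys.mean())
w=cv2.inRange(hsv,(0,0,190),(180,80,255));q=np.zeros_like(w);q[262:312,214:236]=w[262:312,214:236]
n,l,st,ce=cv2.connectedComponentsWithStats(q);print(st,ce)
E
```

```text
138 243.3913043478261 317.3550724637681
[[     0      0    640    480 306923]
 [   220    271     12     37    214]
 [   214    305     10      7     43]
 [   225    309     11      3     20]] [[319.58549213 239.45148132]
 [225.60747664 288.4953271 ]
 [217.79069767 308.95348837]
 [230.85       310.5       ]]
```

View pics/w37c.png

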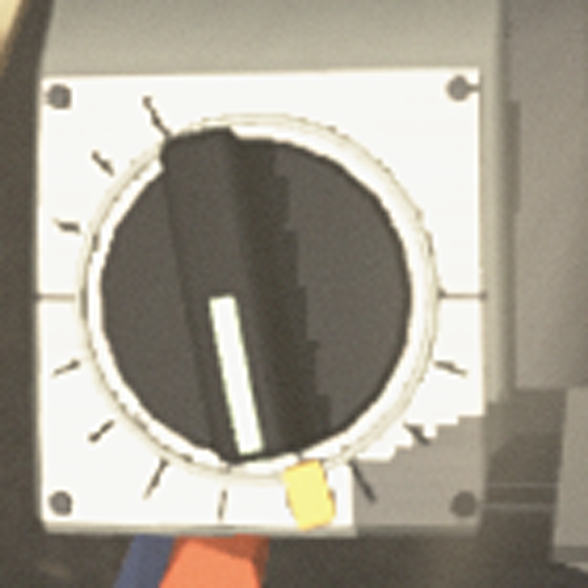

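```bash
python3 - <<'E'
from ang import *
f=lambda a:(a[0]/4.2+170-.4,a[1]/4.2+200-.4)
wang('pics/w37.pkl',f((222,298)),f((250,452)),f((310,494)))
w=pickle.load(open('pics/w37.pkl','rb'))
S=np.array([toseat(w,[f(q)],-34,p,True)[0] for q in [(58,97),(459,88),(61,503),(463,503)]]);print(S.round(1),S.mean(0))
for z in(-34,-31,-29):
  t=toseat(w,[f((310,494))],z,p,True)[0];c=S.mean(0);print(t.round(1),np.degrees(np.arctan2(t[0]-c[0],t[1]-c[1])),np.hypot(*(t-c)[:2]))
# tab edges direction (its axis)
E=np.array([toseat(w,[f(q)],-31,p,True)[0] for q in [(302,464),(318,524)]]);d=E[1]-E[0];print("tab axis",np.degrees(np.arctan2(d[0],d[1])))
s=pickle.load(open("pics/t37.pkl","rb"))
P=top(s,[(360,316),(355,258),(337,208)],[-2,-2,-31]);print(P.round(1),np.degrees(np.arctan2(P[1][0]-P[0][0],P[1][1]-P[0][1])),np.degrees(np.arctan2(P[2][0]+1.3,P[2][1]+97.7)))
E
```

```text
[[ -0.9 -97.4  -2. ]
 [ 24.3 -93.2  -2. ]] line deg 80.5 axis->end deg 79.9
tab [ 34.3 -87.6 -31. ] 74.0
[[ -39.3 -135.9  -34. ]
 [ -39.5  -59.4  -34. ]
 [  36.8 -135.8  -34. ]
 [  36.5  -59.9  -34. ]] [ -1.35981279 -97.77193669 -34.        ]
[ 34.7 -88.  -34. ] 74.83467226667345 37.3231493487103
[ 34.3 -87.6 -31. ] 74.06311329928752 37.119467922734
[ 34.1 -87.3 -29. ] 73.54408083451092 36.987453955750425
tab axis 76.63505877275372
[[ -2.4 -96.6  -2. ]
 [ 25.5 -90.8  -2. ]
 [ 34.3 -87.2 -31. ]] 78.32581555192392 73.52705519321768
```

```bash
python3 - <<'E'
from ang import *
s=pickle.load(open("pics/t37.pkl","rb"))
print(onz(s,[[468,203]],58),onz(s,[[457,228]],30))
E
python3 go.py 25 -127 50 8 0 0 -7; python3 go.py 25 -127 -14 8 0 0 -7
```

```text
[[ 637.38793983 -106.968105     58.        ]] [[592.71939782 -91.58703501  30.        ]]
seat now [ 18.1 -37.5  87.8] az 177.62 toolz [ 0.141  0.065 -0.988] F seat [ 0.5 -0.7  0.2] T [-0.08  0.14 -0.03] w -0.1 t 26.6
tool cm total [-2.   -9.18  2.59] per row [-0.25 -1.15  0.32]
seat now [ 18.1 -37.5  87.8] az 177.62 toolz [ 0.141  0.065 -0.988] F seat [ 0.5 -0.7  0.2] T [-0.08  0.14 -0.03] w -0.1 t 26.6
tool cm total [-4.4  -9.62  8.51] per row [-0.55 -1.2   1.06]
```

Request:
arm_command([
  [-0.2,-1.5,0],
  [-0.3,-2.2,0],
  [-0.3,-2.2,0.3],
  [-0.3,-2.0,0.5],
  [-0.4,-1.2,0.8],
  [-0.3,-0.2,0.8],
  [-0.2,0,0.4],
  [0,0,0],
], jaw=[0,0,0,0,0,0,0,0], twist=[0,0,0,0,0,0,0,0])

```text
time_s: 27.27
ee_pos: [468.4, -84.1, 142.7]
tcp_rot: [0.064, 0.018, 0.997, 0.035]
contact_force: [0.4, -0.3, 0.2]
width: -0.0
```

```bash
python3 go.py 25 -127 -13 5 0 0 -7
```

```text
seat now [  18.2 -131.9   37.6] az 177.65 toolz [ 0.129  0.068 -0.989] F seat [ 0.5 -0.3 -0. ] T [-0.08  0.18  0.01] w -0.0 t 27.27
tool cm total [-2.58  0.14  4.43] per row [-0.52  0.03  0.89]
```

Request:
arm_command([
  [-0.5,0,0.7],
  [-0.6,0,0.9],
  [-0.6,0,0.9],
  [-0.5,0,0.8],
  [-0.3,0,0.5],
  [0,0,0.3],
  [0,0,0],
], jaw=[0,0,0,0,0,0,0], twist=[0,0,0,0,0,0,0])

```text
time_s: 27.85
ee_pos: [501.5, -77.5, 99.9]
tcp_rot: [0.063, 0.015, 0.997, 0.037]
contact_force: [0.3, 0.3, -1.1]
width: -0.0
```

```bash
python3 go.py 25 -116 -13 5 0 0 -7;python3 - <<'E'
from h import *
s=snapshot("wrist"); im=s["img"];cv2.imwrite("pics/w38.png",im);pickle.dump(s,open("pics/w38.pkl","wb"))
E
```

```text
seat now [  25.2 -123.7  -15.9] az 178.0 toolz [ 0.127  0.071 -0.989] F seat [-0.3  0.3 -1.1] T [-0.05  0.15 -0.  ] w -0.0 t 27.85
tool cm total [ 0.12  0.79 -0.2 ] per row [ 0.02  0.16 -0.04]
```

View pics/w38.png

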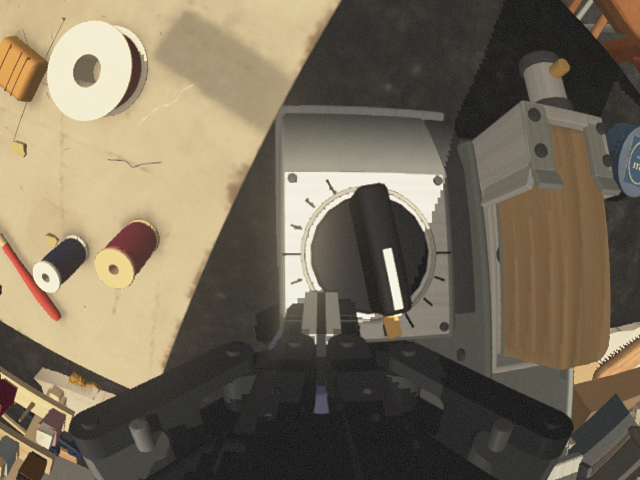

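Request:
arm_command([
  [0,0.25,-0.1],
  [0,0.25,0],
  [0,0.2,0],
], jaw=[0,0,0], twist=[0,0,0])

```text
time_s: 28.15
ee_pos: [501.7, -70.6, 102.8]
tcp_rot: [0.064, 0.016, 0.997, 0.036]
contact_force: [-0.2, 1.2, -0.2]
width: -0.0
```

```bash
cat > look.py <<'E'
from ang import *
import sys
s=snapshot("wrist"); im=s["img"];n=sys.argv[1];cv2.imwrite(f"pics/{n}.png",cv2.resize(im[150:350,260:460],None,fx=3,fy=3,interpolation=cv2.INTER_CUBIC));pickle.dump(s,open(f"pics/{n}.pkl","wb"))
hsv=cv2.cvtColor(im,cv2.COLOR_BGR2HSV);w=cv2.inRange(hsv,(0,0,185),(180,90,255))
n_,l,st,ce=cv2.connectedComponentsWithStats(w)
for i in range(1,n_):
    x,y,ww,hh,a=st[i]
    if 100<a<900 and hh>30 and ww<40 and 340<x<430 and 220<y<300:
        ys,xs=np.nonzero(l==i);Q=np.array([toseat(s,[(u,v)],-2,p,True)[0] for u,v in zip(xs,ys)])[:,:2]
        vx,vy,x0,y0=cv2.fitLine(Q.astype(np.float32),cv2.DIST_L2,0,.01,.01).ravel()
        print("line deg",np.degrees(np.arctan2(abs(vx),vy*np.sign(vx))),Q.mean(0),a, "axis deg",np.degrees(np.arctan2(Q.mean(0)[0]+1.3,Q.mean(0)[1]+97.7)))
E
python3 look.py w39; python3 go.py 25 -116 -13 5 0 0 -7
```

```text
line deg 79.430176 [ 11.60023072 -95.07953549] 542 axis deg 78.51756017045035
seat now [  26.8 -116.5  -13.2] az 177.96 toolz [ 0.128  0.071 -0.989] F seat [-0.5  0.1  0.4] T [-0.02  0.14  0.03] w 0.1 t 28.2
tool cm total [0.17 0.05 0.05] per row [0.03 0.01 0.01]
```

View pics/w39.png

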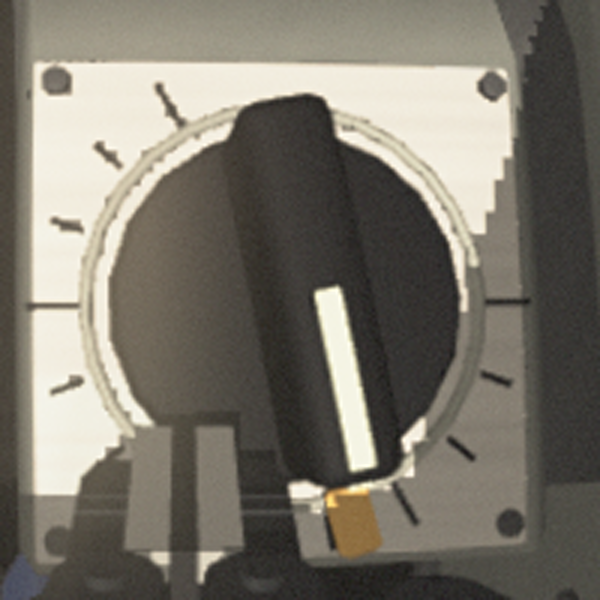

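Request:
arm_command([
  [0,0.2,0],
  [0,0.2,0],
], jaw=[0,0], twist=[0,0])

```text
time_s: 28.37
ee_pos: [502.3, -66.3, 104.3]
tcp_rot: [0.065, 0.015, 0.997, 0.036]
contact_force: [0.0, 1.0, 0.2]
width: -0.0
```

```bash
python3 look.py w40; python3 go.py 25 -116 -13 5 0 0 -7
```

```text
line deg 79.67976 [ 11.48767483 -95.10512143] 531 axis deg 78.5292738636921
seat now [  27.6 -112.1  -12.2] az 177.97 toolz [ 0.13   0.07  -0.989] F seat [0.1 0.9 1.5] T [-0.1   0.11 -0.04] w -0.2 t 28.42
tool cm total [ 0.21 -0.4   0.15] per row [ 0.04 -0.08  0.03]
```

Request:
arm_command([
  [0,0.15,0.1],
  [0,0.15,0],
], jaw=[0,0], twist=[0,0])

```text
time_s: 28.58
ee_pos: [502.8, -63.6, 104.0]
tcp_rot: [0.065, 0.015, 0.997, 0.035]
contact_force: [-0.2, -2.2, -0.1]
width: 0.2
```

```bash
python3 look.py w41; python3 go.py 25 -116 -13 5 0 0 -7
```

```text
line deg 77.914665 [ 11.71727168 -94.6728052 ] 534 axis deg 76.90843132140733
seat now [  27.8 -109.5  -12.5] az 177.96 toolz [ 0.131  0.068 -0.989] F seat [ 0.3 -1.2  0.7] T [-0.43  0.18 -0.1 ] w 0.1 t 28.63
tool cm total [ 0.24 -0.66  0.1 ] per row [ 0.05 -0.13  0.02]
```

View pics/w41.png

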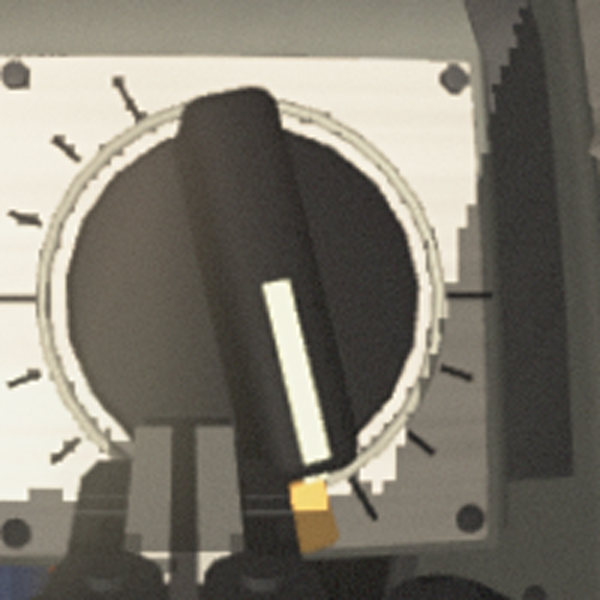

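Request:
arm_command([
  [0,0.2,0],
], jaw=[0], twist=[0])

```text
time_s: 28.72
ee_pos: [502.8, -62.1, 104.2]
tcp_rot: [0.065, 0.016, 0.997, 0.034]
contact_force: [0.6, -1.8, -0.6]
width: -0.0
```

```bash
python3 look.py w42; python3 go.py 25 -116 -13 5 0 0 -7; python3 - <<'E'
from ang import *
w=pickle.load(open('pics/w41.pkl','rb'));q=(260+314/3-.3,150+517/3-.3)
for z in(-30,-31):
  t=toseat(w,[q],z,p,True)[0];print(t,np.degrees(np.arctan2(t[0]+1.3,t[1]+97.7)))
E
```

```text
line deg 75.02473 [ 11.33430112 -94.07854077] 535 axis deg 74.00573394268201
seat now [  27.9 -107.7  -12.4] az 177.95 toolz [ 0.131  0.067 -0.989] F seat [-0.9 -1.4  0.6] T [-0.41  0.07  0.03] w -0.1 t 28.77
tool cm total [ 0.25 -0.84  0.11] per row [ 0.05 -0.17  0.02]
[ 34.92112229 -87.28038047 -30.        ] 73.95122220264263
[ 35.03874301 -87.09087297 -31.        ] 73.7247903099709
```

Request:
arm_command([
  [0,-0.4,0],
  [0,-0.6,0],
  [0,-0.3,-0.5],
  [0.3,0,-1.5],
  [0.8,0,-2.0],
  [1.0,0,-2.5],
  [0.8,0,-2.0],
  [0,0,-1],
], jaw=[0,0,0,0,0,0,0,0], twist=[0,0,0,0,0,0,0,0])

```text
time_s: 29.43
ee_pos: [456.8, -79.6, 192.9]
tcp_rot: [0.06, 0.016, 0.997, 0.04]
contact_force: [0.6, -1.1, -0.1]
width: 0.0
```

```bash
python3 go.py 25 -60 150 8 0 0 -7; python3 - <<'E'
from h import *
s=snapshot("wrist"); im=s["img"];cv2.imwrite("pics/w43.png",im);pickle.dump(s,open("pics/w43.pkl","wb"))
s=snapshot("top"); cv2.imwrite("pics/t43.png",s["img"]);pickle.dump(s,open("pics/t43.pkl","wb"))
s=snapshot("scene"); cv2.imwrite("pics/s43.png",cv2.resize(s["img"][150:290,310:450],None,fx=4.2,fy=4.2,interpolation=cv2.INTER_CUBIC))
E
```

```text
seat now [  33.2 -128.    86.9] az 177.94 toolz [ 0.122  0.077 -0.99 ] F seat [ 0.5 -1.  -0.4] T [-0.07  0.11 -0.02] w 0.0 t 29.43
tool cm total [ 3.15  7.27 -4.9 ] per row [ 0.39  0.91 -0.61]
```

View pics/w43.png

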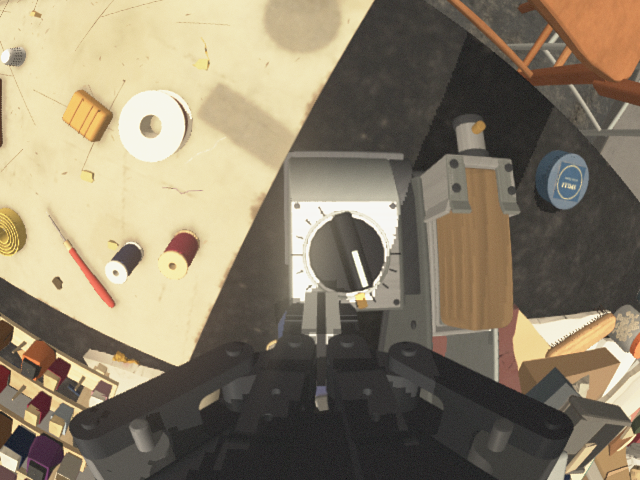

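View pics/s43.png

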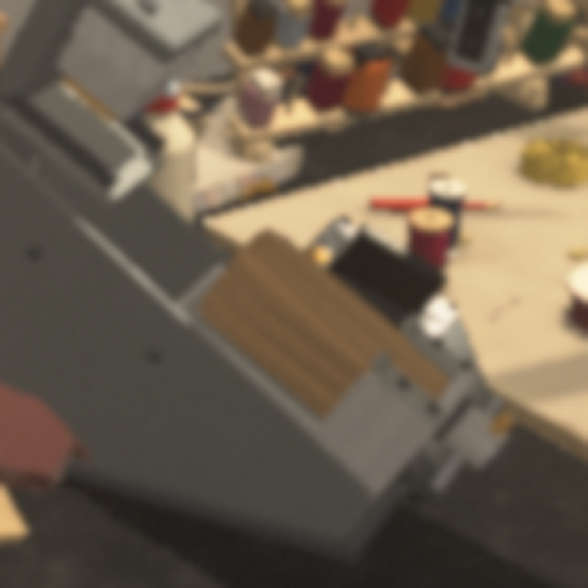

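View pics/t43.png

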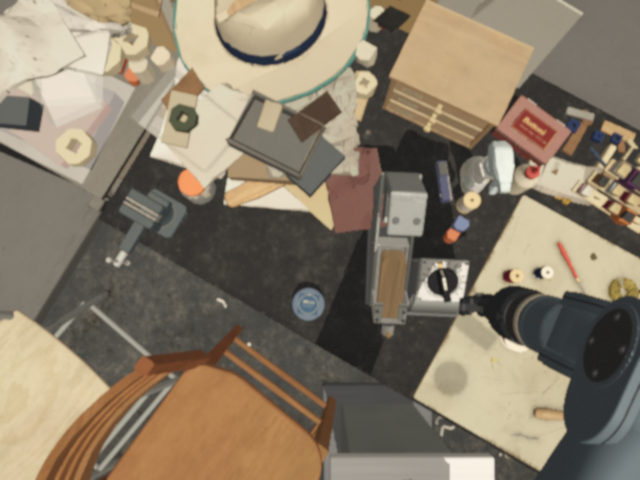

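```bash
python3 - <<'E'
from ang import *
s=pickle.load(open("pics/w43.pkl","rb"));im=s["img"]
cv2.imwrite("pics/w43c.png",cv2.resize(im[140:350,280:530],None,fx=3.1,fy=2.85,interpolation=cv2.INTER_CUBIC))
hsv=cv2.cvtColor(im,cv2.COLOR_BGR2HSV);w=cv2.inRange(hsv,(0,0,185),(180,90,255));n_,l,st,ce=cv2.connectedComponentsWithStats(w)
for i in range(1,n_):
    x,y,ww,hh,a=st[i]
    if 50<a<900 and hh>20 and ww<40 and 340<x<380 and 240<y<270:
        ys,xs=np.nonzero(l==i);Q=np.array([toseat(s,[(u,v)],-2,p,True)[0] for u,v in zip(xs,ys)])[:,:2]
        vx,vy,x0,y0=cv2.fitLine(Q.astype(np.float32),cv2.DIST_L2,0,.01,.01).ravel();m=Q.mean(0)
        print("line",np.degrees(np.arctan2(abs(vx),vy*np.sign(vx))),m,"axis",np.degrees(np.arctan2(m[0]+1.3,m[1]+97.7)),a)
E
```

```text
line 73.90801 [ 11.20460496 -93.90427733] axis 73.11454353062406 223
```

View pics/w43c.png

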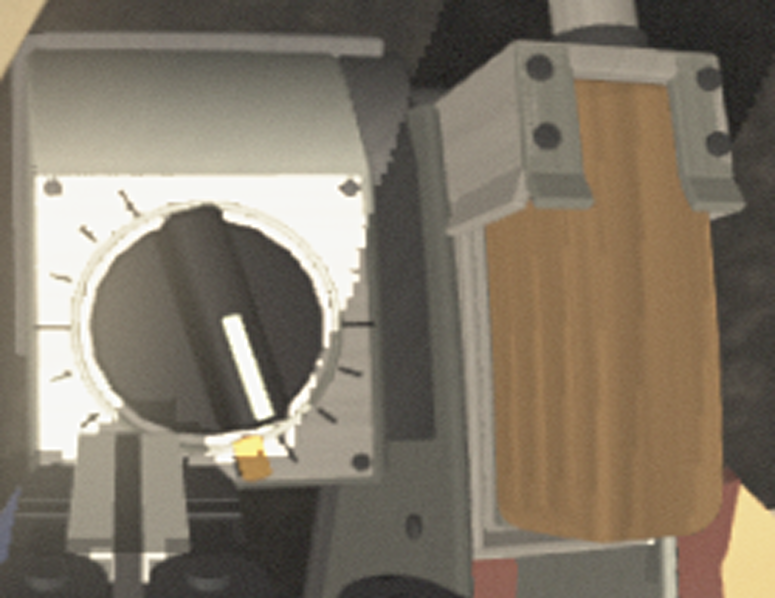

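```bash
python3 - <<'E'
from ang import *
s=pickle.load(open("pics/w43.pkl","rb"))
f=lambda a:(280+a[0]/3.1,140+a[1]/2.85)
for n,q,z in [("far",(610,540),7),("low",(625,81),7),("L",(490,350),7),("R",(717,350),7),("L2",(497,490),7),("R2",(722,490),7)]:
    print(n,toseat(s,[f(q)],z,p,True)[0].round(1))
st=ctrl.state();print(st["contact_force"].round(1),st["joint_velocities"].round(3),st["time_s"])
E
```

```text
far [ 58.1 -10.2   7. ]
low [-60.6   2.3   7. ]
L [  9.2 -39.7   7. ]
R [11.2 21.8  7. ]
L2 [ 43.3 -39.1   7. ]
R2 [48.  21.8  7. ]
[ 0.6  0.2 -0.3] [ 0.009  0.022 -0.04  -0.009 -0.003  0.003] 29.5833
```

Request:
arm_command([
  [0,0,-1],
  [0,0,-1],
  [0,0,0],
  [0,0,0],
], jaw=[0,0,0,0], twist=[0,0,0,0])

```text
time_s: 29.92
ee_pos: [455.0, -80.5, 208.1]
tcp_rot: [0.057, 0.015, 0.997, 0.041]
contact_force: [-0.5, 0.1, 0.0]
width: -0.0
```

```bash
python3 -c "
from h import *
s=ctrl.state();print(s['time_s'],s['ee_pos'],s['joint_velocities'].round(3));print(ctrl.hand_in())"
```

```text
29.9167 [454.95583512 -80.51645405 208.09643516] [-0.     0.008  0.018  0.006  0.001 -0.002]
the job is handed in; nothing more can be done
None
```

The brush back is home under the lips, the dial points at the brass tab, and I handed the job in at 29.9 s of the 56 s allowed. No verdict came back.

**Brush back:** I laid it on the stack, regripped it across its width at the slope's angle and pressed it down against the spring. I slid it under the lips to about 7 mm short, regripped, pushed it onto the stop and let go. In the last wrist picture its low end is at seat x about -60.6 and its far end at about 58. That puts its centre near -1 mm along the slope and within about 1 mm across, lying flat. In the scene view the stack looks flush, but I did not measure the follower or the two lower blanks directly.

**Dial:** I turned it only after the blank was released, using the closed fingertips. It overshot to about 79.5°, so I nudged it back from the other side. The last reading is 73 to 74°, with the tab at about 74°, inside the 5.7° (0.1 rad) tolerance.

**What disagreed or failed:**
- **Reported tool position:** it read about 20 mm too far along the fingers compared with the camera views. This made the first two grasps close above the blank, which shifted about 2 mm; I then descended by what the pictures showed.
- **Tool tilt:** the tool crept about 12° off vertical at most while pushing. It did no visible harm, and the last forces read about zero.
- **Bystanders:** none looked displaced in the last top view, judged by eye and not measured.

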